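Couple the quick-release arm to its ball post

ROBOT

A 6-joint arm with a two-finger parallel gripper is mounted at the origin on the work surface; the furniture and walls round the work are solid. World frame = base frame: x ahead of the robot, y to its left, z up, the work surface at z = 0. Lengths are in m, angles in rad, forces in N, time in s.
With the tool pointing down it reaches from about 0.425 to 0.95 m from the base axis. Payload 3.5 kg.
Tool frame: the origin (TCP) lies on the centre line of the jaws, within the pads' length; the fingertips stand tip_extent ahead of it and the grasp point (between the pads) lies 2 mm behind it (tip_extent is the distance from the TCP to the fingertips, in m); z points along the fingers, y is the direction in which the jaws open and shut (so a half turn about z gives the same grasp; the last joint's range is limited). The gripper opens to 85 mm and grips with 20 to 120 N. Pads are 22 mm wide; open, the fingers measure 114 mm over their backs; the gripper's body (76 mm by 85 mm) begins 54 mm behind the grasp point. The pads swing forward as they close: fully open they stand 13 mm farther back than shut.
Start: joints at [0.962, 0.286, 1.577, -0, 1.279, -0.15], TCP at [0.299, 0.605, 0.248] pointing down, gripper open.
Joint ranges: [-2.77, 2.77], [-0.9, 2.22], [0.21, 2.48], [-1.53, 4.67], [0.24, 2.81], [-2.84, 2.84]. Speed limits (rad/s): [2.79, 2.79, 3.14, 3.14, 3.14, 3.14].

INTERFACE

Orientations are given as a unit quaternion [x, y, z, w].
In Python, from plant import * gives the robot as it stands.
- The arm moves only by the shell command python3 -m crank 'ROWS' [FORCE]. ROWS is JSON, a list of rows, each a list of 7 numbers: the gripper's target within -1 to 1 (shut at 1, half-way at 0, fully open at -1), then the shift along the tool's x, y, z in cm, then the turn, a rotation vector about the tool's x, y, z in degrees. In form: [[fingers, tx, ty, tz, wx, wy, wz], ...]. A call has 1 to 5 rows; each row shifts and turns the commanded pose from where the row before left it, along the tool's axes as they then stand; what a row does not reach is not made up. A row lasts 1/10 s, in which the tool goes at most 50 mm and 8.59 degrees, less where a joint would pass 70% of its speed; a pose out of reach is approached as far as the arm can. A call is refused whole if a number of a shift passes 5 or a number of a turn 8.59, either way. A call with a gripper value outside its range is refused whole. The fingers move at their own pace and stop on an object; FORCE is the grip in N (left out, the last holds). Time passes only in rows, so rows that do not move let the fingers close. It gives the time, the measured TCP pose, the force and the opening at its end, in the units of the state.
- get_state(): the state, without advancing time (a new reading comes with each control period).
- read_camera(name): name is "scene" or "top"; returns a dict with "color" (384x512x3 uint8, red, green, blue), "vfov" (degrees; the focal length in pixels is half the picture's height over the tangent of half this angle, whatever the lens; pixels are square), "cx", "cy" (the principal point, pixels), "cam_to_world" (4x4, takes a point from camera to world coordinates). Camera axes: x right, y up, looking along -z (the intrinsics and any distortion apply to the point x, -y, -z); pixel columns grow to the right and rows downward; lengths in m; the calibration is good to about 2 mm. A picture is of the moment at which its call begins. There is no depth.
- sign_off(): hands the job in, once; it reports no verdict.
Trained networks look in the newest picture that a camera, given by its name, has taken for a name from the list of things; names that differ only in an ending like _2 or _b are one class to them, and where a whole thing is asked for, a point or a joint stands for the part that bears it (a point fixed in the world has none). Each returns a list of dicts, best first, with "p" (0 to 1); they miss things now and then, are a little off and sometimes report something else, mostly with a low value. They report only what shows in the picture. A call takes as long as a camera call.
- trace(thing, camera): "pixels" (384x512 bool, what is visible of it) and "location" ([column, row] in pixels, amid what is visible of it).
- place_of(thing, camera): "location" ([column, row] in pixels: a listed point, or the origin of a listed thing).
The state is a dict: "time": time; "qpos": joint angles; "dq": joint speeds; "joint_efforts": joint torques, N m; "eef_pos": TCP position; "tcp_rot": TCP orientation; "contact_force": force on the tool from outside, world axes, zero at the start; "wrist_torque": the same for the moment, N m; "opening": opening from 0.0 (shut) to 1.0 (fully open).
Only numpy, scipy, OpenCV 4.12 (cv2) and the standard library are available. Lean on these libraries where they do the work, as an engineer would, in place of code of your own. Each camera call takes 0.05 s, during which the arm holds its last target.

TASK

Take the quick-release arm off its parking stand by its upright handle and lower its socket over the ball of the post stand, the far end of the arm between the two guide pins; with the lever still up, push the socket firmly but gently until it is fully home on the ball. Then let go and press the latch lever all the way down so that the arm is locked on, without overloading the post or disturbing the glassware.

Things in the scene. Friction and masses are not known exactly. Their poses are not given: they have to be found in the camera images.
- coupler: loose quick-release arm, bare aluminium, 0.32 kg: upside-down round cup (46 mm wide, 34 mm bore, mouth lip 54 mm wide, 44 mm bore, 5 mm deep) with a handle on top and a channel arm reaching sideways. Origin: socket centre = ball centre when home. z up, +x along the arm to its end at x = 98 mm. Cup mouth z = -8, cup top z = 26; arm 26 mm wide, z = 0 to 16 mm. The raised lever's hook hangs down to z = -30 mm
- handle (a point): grip point of the arm's upright handle, on the socket axis, 50 mm above the arm's origin. Same axes as the arm. Handle 18 mm across y, 24 mm along x, from z = 26 to 66 mm of the arm's frame, then a flush dark cap of the same section up to 70.5 mm. Grip it across y, from above
- socket_ring (a point): stiff black sliding friction ring in the cup; point on the socket axis, on its lower face: 5.9 mm above the arm's origin at the start, 13.9 mm when home. It meets the ball 8 mm before home and resists with about 8 N all the way; it does not spring back, and the arm's own weight does not push it in. Home is felt as a hard stop beyond these 8 N
- post_base: fixed post stand: dark plate 150 x 84 x 12 mm with a post in a clamped boss. Origin on the bench straight below the ball, +x along the plate, z up. On the post a steel ball (32 mm, 10 mm neck); its centre is 97 to 121 mm above the bench, set differently each time and not measured: find it by feel or sight. More than 40 N between arm and stand is an overload
- pins (a point): point on top of the plate (12 mm above the bench), 86 mm along the stand's +x from the ball's axis, below the rest for the arm's far end. The rest, carried by the post, has its flat top level with the ball's centre; beside it two round-topped 6 mm guide pins stand at 19 mm either side, 3 mm play each side of the arm, tops 12 mm above the ball's centre. The mounted arm points along this +x
- park_stand: fixed aluminium parking stand without a ball: plate 150 x 72 mm, two blocks carrying the cup's mouth, a third carrying the arm's far end. Origin on the bench below the socket of the parked arm, +x along the parked arm. The parked arm's origin is 52 mm above the bench; it lifts straight up
- latch_lever (a joint): steel latch lever on the arm, hinged across it at x = 32 mm, z = 6 mm of the arm's frame: 0 = fully up (50 degrees above the arm), grows as it is pressed down, 0.87 = fully down, lying on the arm (hard stop). Stiff hinge: about 4 to 7 N at the pad, stays where it is left. Its hook swings under the ball, and is blocked if the socket is not home
- lever_pad (a point): middle of the top of the lever's black thumb pad (24 mm across, 18 mm along the lever), 54 mm from the hinge. In the arm's frame it is about x = 53, z = 56 mm when fully up and x = 84, z = 22 mm when fully down
- small_bottle: clear stoppered bottle, 37 mm wide, 74 mm high, origin at its foot; to be left alone
- amber_bottle: brown stoppered bottle, 44 mm wide, 78 mm high, origin at its foot; to be left alone
- conical_flask: conical flask, 63 mm wide, 112 mm high, origin at its foot; to be left alone

How it is judged:
On the way, in this order (a step that is already met when the one before it is completed fails the run):
1. the socket is fully home on the ball (its ring pushed in to within 1 mm of the end), arm level and along the stand, while the lever is still up (below 0.35 rad) (z of socket_ring in the frame of coupler above 0.0129 m and horizontal distance between coupler and post_base below 0.003 m and height (world z) of coupler above 0.094 m and angle between coupler's own z axis and vertical below 0.06 rad and angle between the x axis of coupler and the x axis of post_base, either way round below 0.08 rad and value of joint latch_lever below 0.35 rad), for 0.2 s.
2. the lever is pressed fully down (beyond 0.8 rad) with the socket home (z of socket_ring in the frame of coupler above 0.0129 m and horizontal distance between coupler and post_base below 0.003 m and height (world z) of coupler above 0.094 m and angle between coupler's own z axis and vertical below 0.06 rad and angle between the x axis of coupler and the x axis of post_base, either way round below 0.08 rad and value of joint latch_lever above 0.8 rad), for 0.2 s.
At the end, for the whole second after the job is handed in: The arm sits on the ball of the post stand: socket ring pushed in to within 1 mm of the end, socket axis within 3 mm of the post's axis, level within 0.06 rad, along the stand within 0.08 rad (between the guide pins), not lower than 94 mm, the lever down beyond 0.8 rad of its 0.87, at rest (all of step 2 and linear speed of coupler below 0.02 m/s); the robot touches nothing.
It fails at once if the post is loaded with more than 40 N (contact force between coupler and post_base above 40 N).
It fails at once if the arm is tipped over or dropped (tilted more than 0.6 rad) (angle between coupler's own z axis and vertical above 0.6 rad).
It fails at once if glassware is moved more than 30 mm (distance of any of small_bottle, amber_bottle, conical_flask from where it was at the start of the episode above 0.03 m).
It also fails if it takes over 67 s, if anything falls off the work surface, if the arm or the gripper's body presses on something with over 40 N, if the wrist force passes 120 N, or if a joint passes its speed limit or range.

## Working session

There is one attempt and no reset: what is moved stays moved. The work goes in short steps, Python scripts to look and compute and a shell command to move; the robot and the scene stay as the last step left them, time stands still between calls to the robot, and variables do not carry over. Pictures are saved under pics/ and viewed, and the job is handed in when it is done.

```bash
ls; mkdir -p pics; cat > h.py <<'E'
from plant import *
import numpy as np, cv2
def shot(n,f):
    c=read_camera(n); cv2.imwrite('pics/'+f,cv2.cvtColor(c['color'],cv2.COLOR_RGB2BGR)); return c
E
python3 - <<'E'
from h import *
s=get_state(); print(s)
for n in('scene','top'):
    c=shot(n,n+'0.png'); print({k:(v if k!='color' else 0) for k,v in c.items()})
    for t in ['coupler','handle','post_base','pins','park_stand','lever_pad','socket_ring','small_bottle','amber_bottle','conical_flask']:
        print(n,t,[(np.round(d['location'],1),round(d['p'],2)) for d in place_of(t,n)][:3])
E
```

```text
pics
{'time': 0.0, 'qpos': array([ 9.62018897e-01,  2.87181342e-01,  1.57817889e+00, -1.38413532e-05,
        1.27860505e+00, -1.49988461e-01]), 'dq': array([-0.00034637,  0.00064926, -0.00038236,  0.00113235, -0.00041172,
        0.00168333]), 'joint_efforts': array([ 2.79058522e-04, -4.05971503e+01, -2.92633027e+01, -9.05248339e-05,
        5.64627306e-03,  1.28009961e-05]), 'eef_pos': array([0.29854313, 0.60469891, 0.24693566]), 'tcp_rot': array([ 2.27385803e-01,  9.73804030e-01, -1.10441404e-03, -4.33194897e-04]), 'contact_force': array([0.49290055, 0.61481186, 0.10558313]), 'wrist_torque': array([ 0.00301523, -0.0252446 ,  0.01786045]), 'opening': 1.0043725904598566}
{'color': 0, 'vfov': 44.07926454308601, 'cx': 250.9332834488958, 'cy': 198.66931001512606, 'cam_to_world': array([[ 0.45524749,  0.68480058, -0.56903241, -0.04815739],
       [-0.8903066 ,  0.34280266, -0.29973405, -0.16805457],
       [-0.01019222,  0.64306648,  0.76574253,  0.81038553],
       [ 0.        ,  0.        ,  0.        ,  1.        ]])}
scene coupler [(array([126.1, 226.3]), 0.83)]
scene handle [(array
[... 659 characters left out ...]
e-01,  1.29399221e-02, -2.40700820e-04,
         1.09560331e-01],
       [ 2.16172159e-03,  1.85323469e-01,  9.82675195e-01,
         9.12941231e-01],
       [ 0.00000000e+00,  0.00000000e+00,  0.00000000e+00,
         1.00000000e+00]])}
top coupler [(array([162.7, 263.8]), 0.98)]
top handle [(array([154.2, 259.7]), 0.87)]
top post_base [(array([288.2, 200.8]), 0.95)]
top pins [(array([295.6, 170.5]), 0.85)]
top park_stand [(array([166. , 257.6]), 0.88)]
top lever_pad [(array([184. , 264.5]), 0.63)]
top socket_ring []
top small_bottle [(array([252.4, 237. ]), 0.54)]
top amber_bottle [(array([268.2, 136.2]), 0.8)]
top conical_flask [(array([158. , 260.7]), 0.72), (array([316.7, 135.3]), 0.6)]
```

View pics/scene0.png

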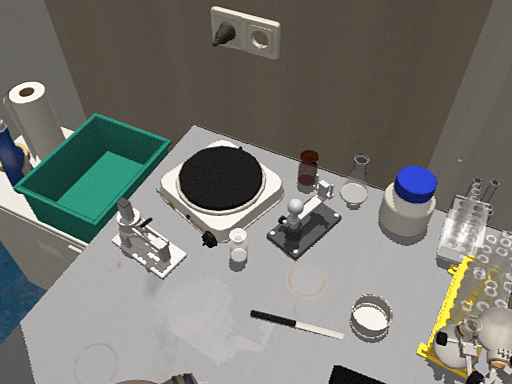

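View pics/top0.png

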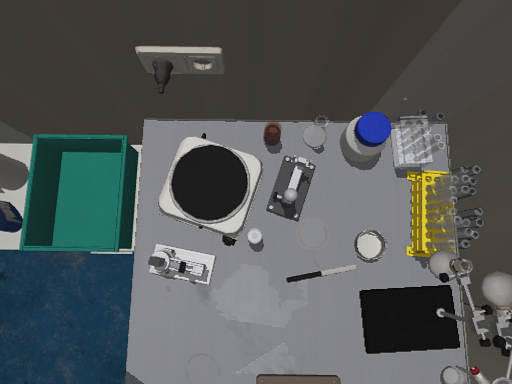

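```bash
cat >> h.py <<'E'
def cam(c):
    f=192/np.tan(np.radians(c['vfov'])/2); return f,c['cx'],c['cy'],c['cam_to_world']
def ray(c,p):
    f,cx,cy,T=cam(c); d=np.array([(p[0]-cx)/f,-(p[1]-cy)/f,-1]); return T[:3,3],T[:3,:3]@d
def atz(c,p,z):
    o,d=ray(c,p); return o+d*(z-o[2])/d[2]
def tri(c1,p1,c2,p2):
    A=[];b=[]
    for c,p in((c1,p1),(c2,p2)):
        o,d=ray(c,p); d=d/np.linalg.norm(d); M=np.eye(3)-np.outer(d,d); A.append(M); b.append(M@o)
    A=np.vstack(A);b=np.hstack(b); x,r,_,_=np.linalg.lstsq(A,b,rcond=None); return x,np.sqrt(r)
def proj(c,X):
    f,cx,cy,T=cam(c); q=T[:3,:3].T@(np.asarray(X)-T[:3,3]); return np.array([cx+f*q[0]/-q[2],cy-f*q[1]/-q[2]])
E
python3 - <<'E'
from h import *
import pickle
S=read_camera('scene');T=read_camera('top')
pickle.dump((S,T),open('c.pkl','wb'))
print(tri(S,(125.7,209.4),T,(154.2,259.7)),'handle')
print(tri(S,(126.1,226.3),T,(162.7,263.8)),'coupler')
print(tri(S,(291.3,234.6),T,(288.2,200.8)),'post')
print(tri(S,(318.1,211),T,(295.6,170.5)),'pins')
print(tri(S,(134.4,241.4),T,(166,257.6)),'park')
print(tri(S,(147.9,217.6),T,(184,264.5)),'pad')
print(tri(S,(238.8,260.5),T,(252.4,237)),'small')
print(tri(S,(305.4,177.9),T,(268.2,136.2)),'amber')
print(tri(S,(355.7,192.7),T,(316.7,135.3)),'flask')
for n,c,bx in(('s',S,(90,180,200,290)),('t',T,(135,230,225,295)),('s2',S,(250,170,350,270)),('t2',T,(255,145,325,230))):
    x0,y0,x1,y1=bx; im=cv2.cvtColor(c['color'][y0:y1,x0:x1],cv2.COLOR_RGB2BGR)
    k=int(min(800/(x1-x0),600/(y1-y0))); cv2.imwrite(f'pics/z{n}.png',cv2.resize(im,None,fx=k,fy=k,interpolation=cv2.INTER_CUBIC)); print(n,k)
E
```

```text
(array([0.3532564 , 0.32342118, 0.08828506]), array([0.0030662])) handle
(array([0.34095536, 0.31679076, 0.05179248]), array([0.00360958])) coupler
(array([0.49704721, 0.02346635, 0.01319445]), array([0.00368105])) post
(array([0.57688245, 0.00077191, 0.01318567]), array([0.00231787])) pins
(array([ 0.35503388,  0.32685028, -0.02530675]), array([0.00207354])) park
(array([0.34288364, 0.25473007, 0.11382612]), array([0.00063254])) pad
(array([ 0.41127875,  0.10716409, -0.02543061]), array([0.00310035])) small
(array([ 0.67431551,  0.0693523 , -0.01039891]), array([0.00237618])) amber
(array([ 0.67272425, -0.05432278,  0.00306108]), array([0.00063553])) flask
s 5
t 8
s2 6
t2 7
```

View pics/zs.png

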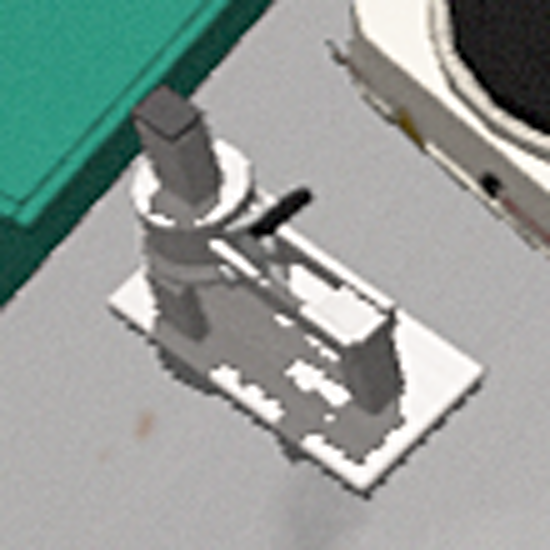

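View pics/zt.png

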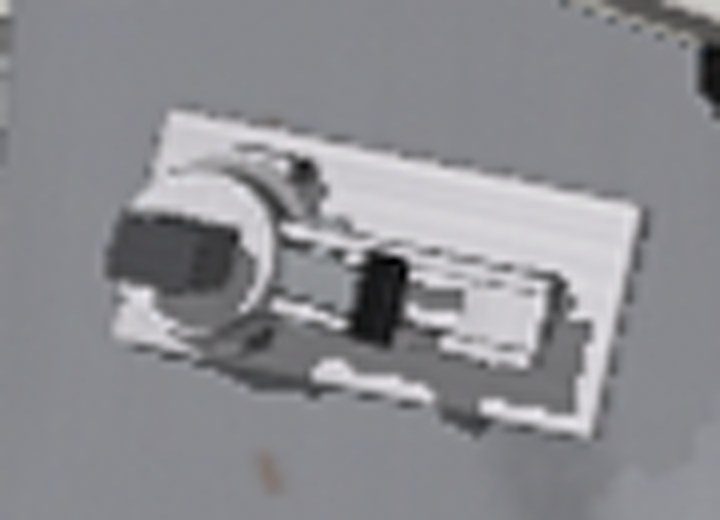

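View pics/zs2.png

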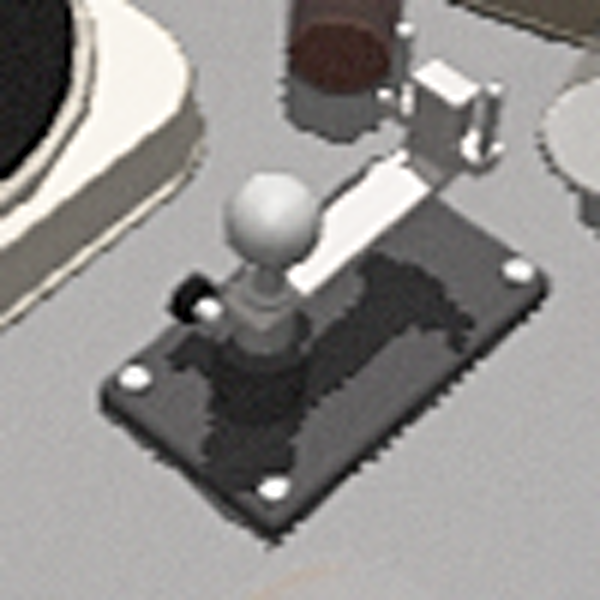

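View pics/zt2.png

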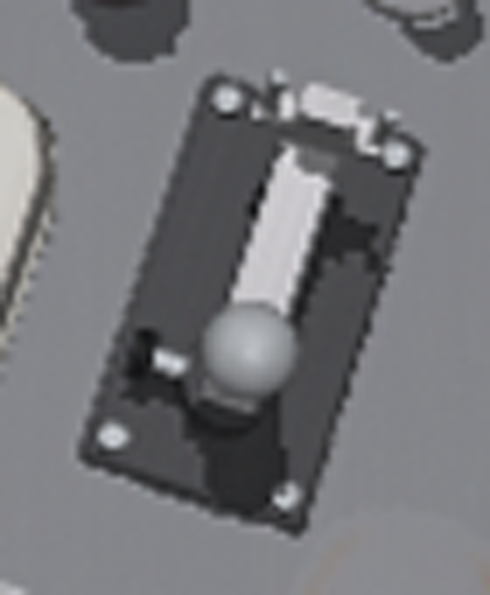

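```bash
python3 - <<'E'
from h import *
import pickle
S,T=pickle.load(open('c.pkl','rb'))
u=lambda p,k,o:((p[0]+.5)/k-.5+o[0],(p[1]+.5)/k-.5+o[1])
s2=lambda p:u(p,6,(250,170)); t2=lambda p:u(p,7,(255,145)); s1=lambda p:u(p,5,(90,180)); t1=lambda p:u(p,8,(135,225))
b,r=tri(S,s2((272,218)),T,t2((251,348)));print('ball',b,r)
for n,p in(('TL',(215,75)),('TR',(425,150)),('BR',(300,533)),('BL',(82,455))): print(n,atz(T,t2(p),.012))
# rest top corners
for a,c in(((434,62),(333,103)),):
  print('rest?',tri(S,s2((446,83)),T,t2((334,103))))
for n,p in(('TL',(170,110)),('TR',(643,208)),('BR',(592,438)),('BL',(112,335))): print('park',n,atz(T,t1(p),.006))
for n,p in(('L',(108,300)),('R',(484,370)),('B',(365,493))): print('parkS',n,atz(S,s1(p),.004))
# handle top cap z=.1225: scene cap corners
P=[(165,85),(204,122),(172,140),(133,112)]
print('capS',[atz(S,s1(p),.1225)[:2].round(4) for p in P])
P=[(128,208),(196,214),(190,288),(108,278)]
print('capT?',[atz(T,t1(p),.1225)[:2].round(4) for p in P])
print('pad',tri(S,s1((282,212)),T,t1((383,300))))
E
```

```text
ball [0.49994063 0.02508207 0.10214333] [0.00028699]
TL [0.61566481 0.0279584  0.012     ]
TR [ 0.58861288 -0.04792481  0.012     ]
BR [ 0.44943432 -0.0013234   0.012     ]
BL [0.47602525 0.07551883 0.012     ]
rest? (array([ 0.58218453, -0.00280535,  0.09885849]), array([0.00061442]))
park TL [0.40229188 0.34604585 0.006     ]
park TR [0.37453711 0.20001318 0.006     ]
park BR [0.30622714 0.21317278 0.006     ]
park BL [0.33464592 0.359412   0.006     ]
parkS L [0.32220356 0.35669058 0.004     ]
parkS R [0.36306736 0.19837218 0.004     ]
parkS B [0.29357968 0.20944768 0.004     ]
capS [array([0.358 , 0.3225]), array([0.3498, 0.2982]), array([0.3373, 0.3037]), array([0.3417, 0.3252])]
capT? [array([0.3714, 0.3252]), array([0.3701, 0.3071]), array([0.3508, 0.3075]), array([0.3531, 0.3293])]
pad (array([0.34636094, 0.26414998, 0.09076542]), array([0.00330748]))
```

```bash
python3 - <<'E'
from h import *
import pickle
S,T=pickle.load(open('c.pkl','rb'))
for n,c in(('S',S),('T',T)):
    cv2.imwrite(f'pics/d{n}.png',cv2.resize(cv2.cvtColor(c['color'],cv2.COLOR_RGB2BGR),(800,600),interpolation=cv2.INTER_CUBIC))
    g=cv2.cvtColor(c['color'],cv2.COLOR_RGB2GRAY)
g=cv2.cvtColor(T['color'],cv2.COLOR_RGB2GRAY).astype(float)
g=cv2.GaussianBlur(g,(0,0),1)
# table top edge in T: rows ~110-130
for x in list(range(150,440,20)):
    d=np.diff(g[105:135,x]); print((x,105+int(np.argmax(d))),end=' ')
print()
for y in range(260,380,12):
    d=np.diff(g[y,110:160]); print((110+int(np.argmax(d)),y),end=' ')
E
```

```text
(150, 119) (170, 120) (190, 120) (210, 120) (230, 121) (250, 121) (270, 119) (290, 121) (310, 121) (330, 121) (350, 121) (370, 112) (390, 129) (410, 115) (430, 126) 
(133, 260) (132, 272) (131, 284) (130, 296) (129, 308) (128, 320) (128, 332) (127, 344) (126, 356) (125, 368)
```

View pics/dS.png

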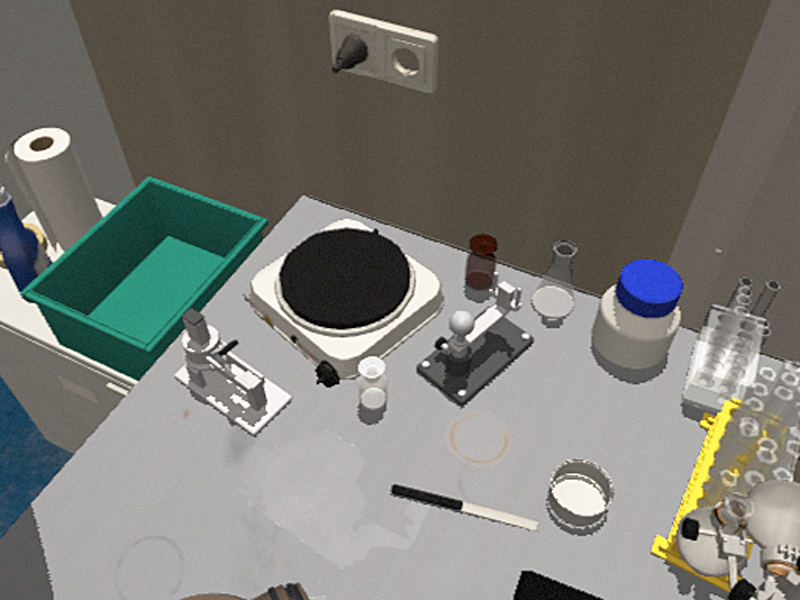

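View pics/dT.png

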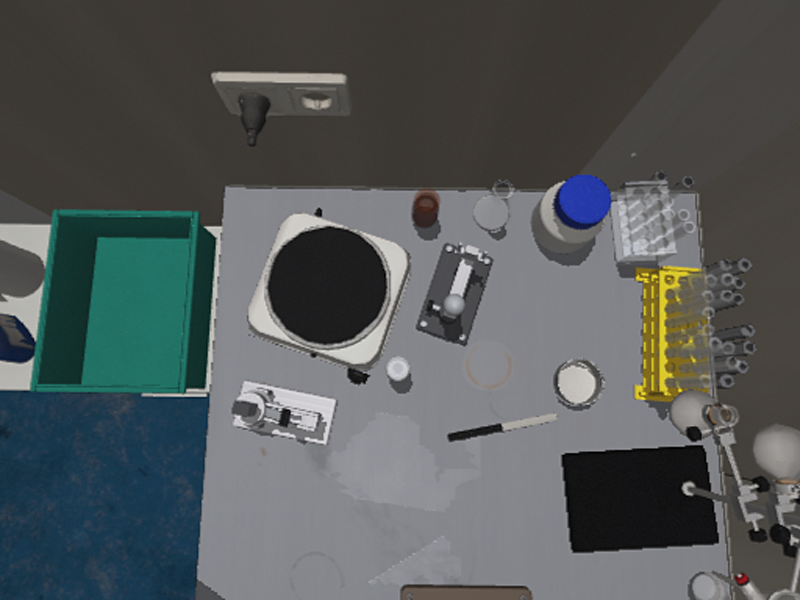

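```bash
python3 - <<'E'
from h import *
import pickle
S,T=pickle.load(open('c.pkl','rb'))
u=lambda p,k,o:((p[0]+.5)/k-.5+o[0],(p[1]+.5)/k-.5+o[1])
s2=lambda p:u(p,6,(250,170)); t2=lambda p:u(p,7,(255,145)); s1=lambda p:u(p,5,(90,180)); t1=lambda p:u(p,8,(135,225))
for a,b in(((135,377),(112,436)),((273,488),(286,495)),((519,271),(396,154))): print(tri(S,s2(a),T,t2(b)))
print('park');
for a,b in(((108,300),(112,335)),((484,370),(643,208)),((365,493),(592,438))): print(tri(S,s1(a),T,t1(b)))
# arm end top corner far etc
print('cap',tri(S,s1((168,113)),T,t1((160,248))))
E
# distractor: table corners
python3 - <<'E'
import sys; sys.path.insert(0,'.')
from h import *
import pickle
S,T=pickle.load(open('c.pkl','rb'))
print('corner table',tri(S,(195,126),T,(144,120)))
print('knife tip',tri(S,(344,338),T,(356,266)))
print('knife butt',tri(S,(250,314),T,(288,280)))
E
```

```text
(array([0.48336904, 0.06434242, 0.01145701]), array([0.00094579]))
(array([0.46304271, 0.00310241, 0.01123072]), array([0.00047936]))
(array([ 0.58748975, -0.03787628,  0.01057978]), array([0.00038898]))
park
(array([ 0.33250823,  0.36744994, -0.01592415]), array([0.0033752]))
(array([ 0.37327313,  0.20404768, -0.01328521]), array([0.00364121]))
(array([ 0.30354626,  0.21747846, -0.01695161]), array([0.00291335]))
cap (array([0.35932253, 0.32336939, 0.10387222]), array([0.00411417]))
corner table (array([ 0.71589918,  0.39884   , -0.01161772]), array([0.00415132]))
knife tip (array([ 0.34199006, -0.14689729, -0.00659392]), array([0.00066141]))
knife butt (array([ 0.3058382 ,  0.02259774, -0.00051066]), array([0.0020137]))
```

```bash
cat > fit.py <<'E'
from h import *
import pickle
from scipy.optimize import least_squares
S,T=pickle.load(open('c.pkl','rb'))
u=lambda p,k,o:((p[0]+.5)/k-.5+o[0],(p[1]+.5)/k-.5+o[1])
s2=lambda p:u(p,6,(250,170)); t2=lambda p:u(p,7,(255,145)); s1=lambda p:u(p,5,(90,180)); t1=lambda p:u(p,8,(135,225))
def pd(c,X,k):
    f,cx,cy,M=cam(c); q=M[:3,:3].T@(np.asarray(X)-M[:3,3]); x=q[0]/-q[2];y=-q[1]/-q[2]; r=x*x+y*y; g=1+k*r
    return np.array([cx+f*x*g,cy+f*y*g])
# pairs (S,T,z or None)
P=[(s2(a),t2(b),.013) for a,b in(((135,377),(112,436)),((273,488),(286,495)),((519,271),(396,154)))]
P+=[(s2((272,218)),t2((251,348)),None)]
P+=[((195,126),(144,120),0.),((344,338),(356,266),.003),((250,314),(288,280),.006)]
i0=len(P)
P+=[(s1(a),t1(b),None) for a,b in(((108,300),(112,335)),((484,370),(643,208)),((365,493),(592,438)))]
n=len(P)
def res(v):
    kS,kT=v[:2]; X=v[2:].reshape(n,3); r=[]
    for (a,b,z),x in zip(P,X):
        r+=list(pd(S,x,kS)-a)+list(pd(T,x,kT)-b)
        if z is not None: r.append((x[2]-z)/.002)
    L,R,B=X[i0:i0+3]
    r+=[(np.linalg.norm(L-B)-.15)/.001,(np.linalg.norm(R-B)-.072)/.001,(L[2]-R[2])/.001,(L[2]-B[2])/.001]
    return np.array(r)
if __name__=='__main__':
    x0=np.r_[0,0,np.hstack([tri(S,a,T,b)[0] for a,b,z in P])]
    s=least_squares(res,x0,x_scale='jac',loss='soft_l1'); print(s.x[:2],s.cost); print(s.x[2:].reshape(n,3).round(4)); print(res(s.x).round(1))
E
python3 fit.py
```

```text
[0.29827248 0.09494611] 4.407324605694047
[[ 4.830e-01  6.420e-02  1.290e-02]
 [ 4.627e-01  3.500e-03  1.290e-02]
 [ 5.861e-01 -3.680e-02  1.280e-02]
 [ 4.999e-01  2.530e-02  1.022e-01]
 [ 7.079e-01  3.903e-01 -6.000e-04]
 [ 3.437e-01 -1.400e-01  3.100e-03]
 [ 3.068e-01  2.350e-02  5.700e-03]
 [ 3.361e-01  3.625e-01 -1.350e-02]
 [ 3.754e-01  2.036e-01 -1.350e-02]
 [ 3.048e-01  2.158e-01 -1.340e-02]]
[-0.3 -0.1  0.3 -0.  -0.1 -0.1 -0.1  0.1  0.  -0.   0.1 -0.2 -0.   0.2
 -0.1  0.1 -0.  -0.1  0.1 -1.  -1.2  1.6  0.1 -0.3  0.3 -0.  -0.4  0.2
  0.   0.5 -0.3 -0.4  0.8 -0.2  0.2  0.  -0.3  0.1  1.4 -0.2 -0.8 -0.
  0.3  0.3 -0.5  0.8 -0.  -0.3  0.  -0.1]
```

```bash
cat > fit2.py <<'E'
from fit import *
from scipy.spatial.transform import Rotation as R
def mod(c,e):
    d=dict(c); M=c['cam_to_world'].copy(); M[:3,:3]=M[:3,:3]@R.from_rotvec(e[:3]*1e-3).as_matrix(); M[:3,3]+=e[3:]*1e-3; d['cam_to_world']=M; return d
Pz=[.013]*3+[None]+[0.,.003,.006]+[.006]*3
def res2(v):
    kS,kT=v[:2]; S2=mod(S,v[2:8]);T2=mod(T,v[8:14]); X=v[14:].reshape(n,3); r=[]
    for (a,b,_),z,x in zip(P,Pz,X):
        r+=list((pd(S2,x,kS)-a)/.5)+list((pd(T2,x,kT)-b)/.5)
        if z is not None: r.append((x[2]-z)/.002)
    L,Rr,B=X[i0:i0+3]
    r+=[(np.linalg.norm(L-B)-.15)/.001,(np.linalg.norm(Rr-B)-.072)/.001,(L[2]-Rr[2])/.001,(L[2]-B[2])/.001]
    r+=list(v[2:5]/3)+list(v[5:8]/2)+list(v[8:11]/3)+list(v[11:14]/2)+list(v[:2]/.3)
    return np.array(r)
if __name__=='__main__':
    x0=np.r_[0,0,np.zeros(12),np.hstack([tri(S,a,T,b)[0] for a,b,z in P])]
    s=least_squares(res2,x0,x_scale='jac',loss='soft_l1'); print(s.x[:14].round(3),s.cost); print(s.x[14:].reshape(n,3).round(4)); print(res2(s.x).round(1))
    pickle.dump(s.x,open('cal.pkl','wb'))
E
python3 fit2.py
```

```text
[ 0.122  0.014  1.752  1.025 -5.148  0.767 -0.069 -0.055 -1.727  0.411
  0.839 -0.767  0.069  0.422] 24.07921121756819
[[ 4.824e-01  6.500e-02  1.440e-02]
 [ 4.616e-01  4.100e-03  1.460e-02]
 [ 5.851e-01 -3.660e-02  1.400e-02]
 [ 4.973e-01  2.550e-02  1.073e-01]
 [ 7.078e-01  3.953e-01 -2.000e-04]
 [ 3.403e-01 -1.422e-01  3.800e-03]
 [ 3.048e-01  2.450e-02  6.800e-03]
 [ 3.300e-01  3.598e-01  3.100e-03]
 [ 3.694e-01  2.011e-01  3.100e-03]
 [ 2.988e-01  2.131e-01  3.100e-03]]
[-0.6  0.9  0.3 -1.6  0.7 -0.3  0.9  0.  -1.1  0.8 -0.2  0.6  0.  -0.6
  0.5 -0.2  0.   0.2 -0.2 -4.8 -0.1  1.9 -0.5 -0.1  0.3  0.2 -0.7 -0.1
  0.4  0.8  0.2 -1.8  0.1  0.4  0.2 -1.6  0.1  2.  -1.4  1.7 -2.  -0.5
  2.4 -1.4 -0.1 -0.9  0.3  4.3 -1.4  0.  -0.4  0.  -0.   0.6  0.3 -1.7
  0.4 -0.  -0.  -0.6  0.1  0.3 -0.4  0.   0.2  0.4  0. ]
```

```bash
python3 -m crank '[[-1,0,0,-5,0,0,0],[-1,-2.97,-3.93,0,0,0,8],[-1,0,0,0,0,0,8]]'; python3 -c "
from h import *
s=get_state();print(s['qpos'])
from scipy.spatial.transform import Rotation as R
print(R.from_quat(s['tcp_rot']).as_matrix().round(3))"
```

```text
time: 1.5
eef_pos: [0.3087, 0.554, 0.2996]
tcp_rot: [0.364, 0.931, -0.0, 0.001]
contact_force: [0.1, -0.9, -0.5]
opening: 1.001
[ 9.03144233e-01  1.63271608e-01  1.62838284e+00 -1.49454615e-03
  1.34967857e+00  7.81350557e-02]
[[-0.735  0.678  0.001]
 [ 0.678  0.735 -0.001]
 [-0.001  0.    -1.   ]]
```

```bash
python3 -m crank '[[-1,-3.9,-2.9,0,0,0,0],[-1,-3.9,-2.9,0,0,0,0],[-1,-3.9,-2.9,0,0,0,0],[-1,-3.9,-2.9,0,0,0,0],[-1,-3.9,-2.9,0,0,0,0]]'; python3 -m crank '[[-1,0,0,0,0,0,8.5],[-1,0,0,0,0,0,8.5],[-1,0,0,0,0,0,8.5],[-1,0,0,0,0,0,8.5],[-1,0,0,0,0,0,8.5]]';python3 -m crank '[[-1,0,0,4,0,0,8.5],[-1,0,0,4,0,0,7.7],[-1,0,0,2,0,0,0],[-1,0,0,0,0,0,0]]';cat >> h.py <<'E'
def crop(c,bx,f):
    x0,y0,x1,y1=bx; im=cv2.cvtColor(c['color'][y0:y1,x0:x1],cv2.COLOR_RGB2BGR)
    k=int(min(800/(x1-x0),600/(y1-y0))); cv2.imwrite('pics/'+f,cv2.resize(im,None,fx=k,fy=k,interpolation=cv2.INTER_CUBIC)); print(f,k)
def full(c,f):
    crop(c,(0,0,512,384),f)
from scipy.spatial.transform import Rotation as R
def st():
    s=get_state();M=R.from_quat(s['tcp_rot']).as_matrix();print(s['time'],s['eef_pos'].round(4),'xyaw',np.degrees(np.arctan2(M[1,0],M[0,0])).round(2),'zax',M[:,2].round(4),'F',s['contact_force'].round(1),'op',round(s['opening'],3)); return s,M
E
python3 - <<'E'
from h import *
st(); print(get_state()['qpos'])
crop(read_camera('scene'),(60,120,220,290),'s1.png'); crop(read_camera('top'),(90,190,250,310),'t1.png')
E
```

```text
time: 2.0
eef_pos: [0.3547, 0.3166, 0.2985]
tcp_rot: [0.36, 0.933, 0.0, 0.0]
contact_force: [0.7, -0.1, -0.6]
opening: 0.998
time: 2.5
eef_pos: [0.3549, 0.3182, 0.2985]
tcp_rot: [0.677, 0.736, 0.0, 0.0]
contact_force: [-0.0, 0.2, 0.2]
opening: 1.001
time: 2.9
eef_pos: [0.3527, 0.3171, 0.1946]
tcp_rot: [0.772, 0.636, -0.004, -0.001]
contact_force: [-0.7, -0.6, 0.4]
opening: 1.002
2.9 [0.3527 0.3171 0.1946] xyaw 79.02 zax [-0.0067 -0.0038 -1.    ] F [-0.7 -0.6  0.4] op 1.002
[ 5.17879988e-01 -1.09522858e-01  2.10319758e+00  2.45514008e-05
  1.15561541e+00  7.09573072e-01]
s1.png 3
t1.png 5
```

View pics/s1.png

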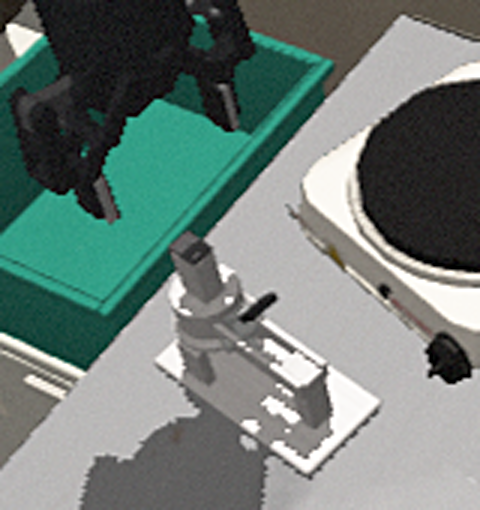

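View pics/t1.png

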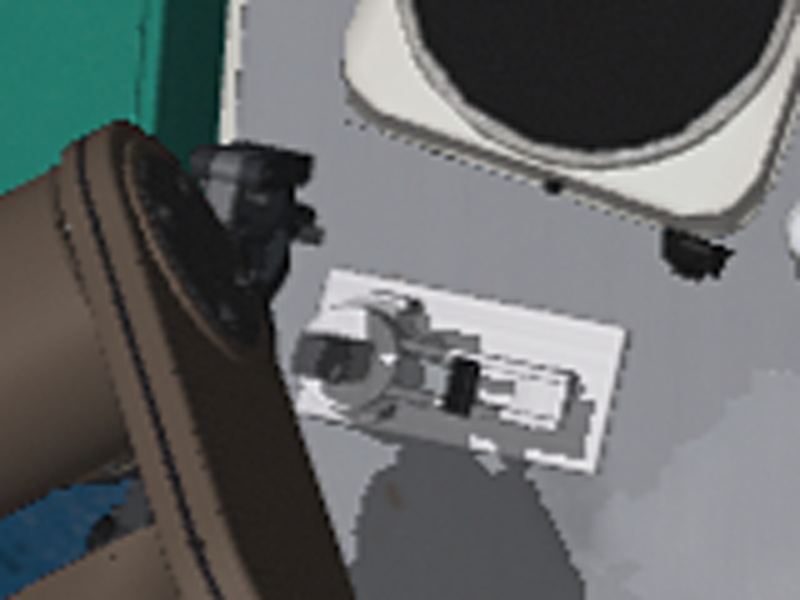

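```bash
python3 - <<'E'
import plant; print([k for k in dir(plant) if k[0]!='_'])
from h import *
import pickle
S,T=pickle.load(open('c.pkl','rb'))
s,M=st(); p=s['eef_pos']
for e in (0,.01,.015,.02):
  for sg in(1,-1):
    q=p+M[:,1]*.0425*sg+M[:,2]*(e)
    print(e,sg,((proj(S,q)-[60,120]+.5)*3-.5).round(0),((proj(T,q)-[90,190]+.5)*5-.5).round(0))
print(getattr(plant,'tip_extent',None))
E
```

```text
['Unreachable', 'get_state', 'place_of', 'read_camera', 'sign_off', 'tip_extent', 'trace']
3.0 [0.3551 0.3185 0.199 ] xyaw 79.03 zax [ 5.e-04  2.e-04 -1.e+00] F [ 0.  -0.3  0.5] op 1.003
0 1 [217. 113.] [294. 236.]
0 -1 [107. 196.] [236. 458.]
0.01 1 [220. 124.] [301. 237.]
0.01 -1 [112. 207.] [244. 456.]
0.015 1 [221. 130.] [304. 238.]
0.015 -1 [114. 213.] [248. 455.]
0.02 1 [223. 136.] [308. 239.]
0.02 -1 [116. 218.] [252. 454.]
0.017
```

```bash
python3 -m crank '[[1,0,0,0,0,0,0],[1,0,0,0,0,0,0],[1,0,0,0,0,0,0],[1,0,0,0,0,0,0],[1,0,0,0,0,0,0]]' ; python3 -m crank '[[1,0,0,0,0,0,0],[1,0,0,0,0,0,0],[1,0,0,0,0,0,0]]'
python3 - <<'E'
from h import *
s,M=st()
S=read_camera('scene');crop(S,(80,130,180,205),'s2.png'); crop(read_camera('top'),(90,190,250,310),'t2.png')
p=s['eef_pos']+M[:,2]*.017
print(((proj(S,p)-[80,130]+.5)*8-.5),proj(S,p))
for sg in(-1,1): print(((proj(S,p+M[:,0]*.011*sg)-[80,130]+.5)*8-.5))
E
```

```text
time: 3.5
eef_pos: [0.3549, 0.3184, 0.1987]
tcp_rot: [0.772, 0.636, 0.0, 0.0]
contact_force: [0.0, -0.2, 0.0]
opening: 0.146
time: 3.8
eef_pos: [0.3548, 0.3183, 0.1983]
tcp_rot: [0.772, 0.636, -0.0, -0.0]
contact_force: [0.4, 0.7, -0.8]
opening: -0.001
3.8 [0.3548 0.3183 0.1983] xyaw 79.01 zax [-1.e-04 -1.e-04 -1.e+00] F [ 0.4  0.7 -0.8] op -0.001
s2.png 8
t2.png 5
[294.16580299 384.07823532] [116.33322537 177.57227942]
[327.11513534 406.06629497]
[261.55544537 362.31638349]
```

View pics/s2.png

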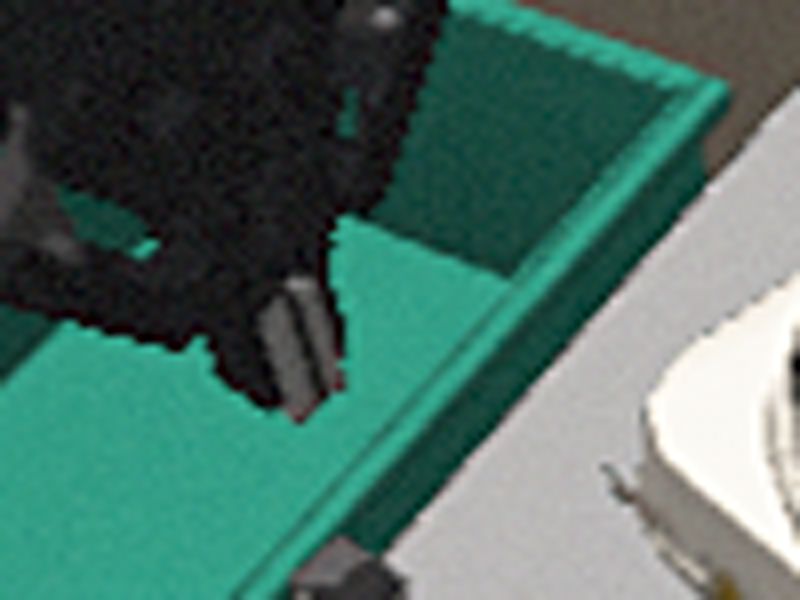

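```bash
python3 - <<'E'
from h import *
import pickle
S,T=pickle.load(open('c.pkl','rb'))
crop(S,(105,190,155,230),'s3.png')
# project candidate
for (x,y) in((.3467,.3124),):
  for yaw in(-101,-105):
    a=np.radians(yaw); ex=np.array([np.cos(a),np.sin(a),0]);ey=np.array([-ex[1],ex[0],0])
    im=cv2.imread('pics/s3.png');k=15 if im.shape[0]==600 else im.shape[0]//40
    def d(z,hx=.012,hy=.009,cx=0):
        pts=[((proj(S,np.array([x,y,z])+ex*(cx+sx*hx)+ey*sy*hy)-[105,190]+.5)*k-.5) for sx,sy in((1,1),(1,-1),(-1,-1),(-1,1))]
        cv2.polylines(im,[np.array(pts,np.int32)],True,(0,0,255),1)
    d(.1225);d(.118);d(.078)
    d(.052+.016,.049,.013,.049)
    t=np.linspace(0,6.28,40); pts=[((proj(S,np.array([x,y,.078])+.023*(ex*np.cos(q)+ey*np.sin(q)))-[105,190]+.5)*k-.5) for q in t]
    cv2.polylines(im,[np.array(pts,np.int32)],True,(0,255,0),1)
    cv2.imwrite(f'pics/s3_{-yaw}.png',im)
E
```

```text
s3.png 15
```

View pics/s3_101.png

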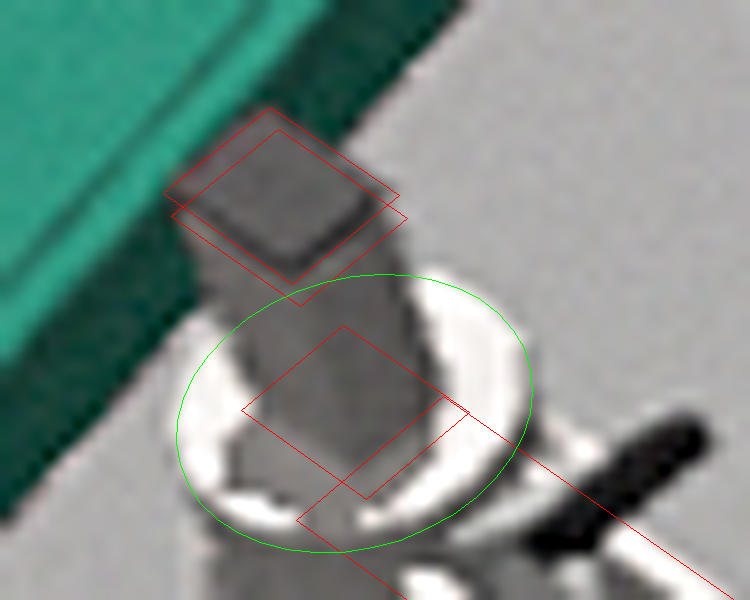

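View pics/s3_105.png

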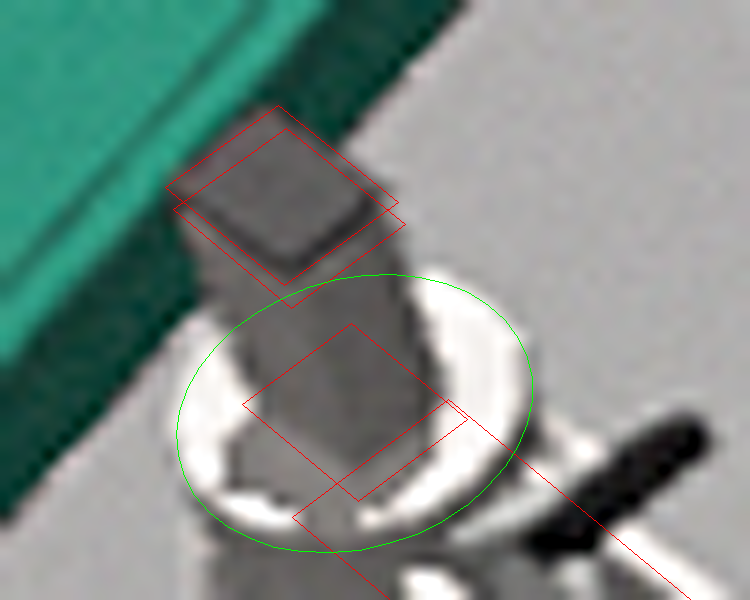

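```bash
python3 -m crank '[[0,-0.74,-0.67,1,0,0,0],[0,0,0,2.5,0,0,0],[0,0,0,1.5,0,0,0],[0,0,0,0,0,0,0]]' 60
python3 - <<'E'
from h import *
s,M=st()
S=read_camera('scene');crop(S,(90,165,170,225),'s4.png'); 
E
```

```text
time: 4.3
eef_pos: [0.3452, 0.3114, 0.1459]
tcp_rot: [0.772, 0.636, -0.003, -0.0]
contact_force: [-0.3, 0.0, 0.6]
opening: 0.498
4.3 [0.3452 0.3114 0.1459] xyaw 79.01 zax [-0.0047 -0.0027 -1.    ] F [-0.3  0.   0.6] op 0.498
s4.png 10
```

View pics/s4.png

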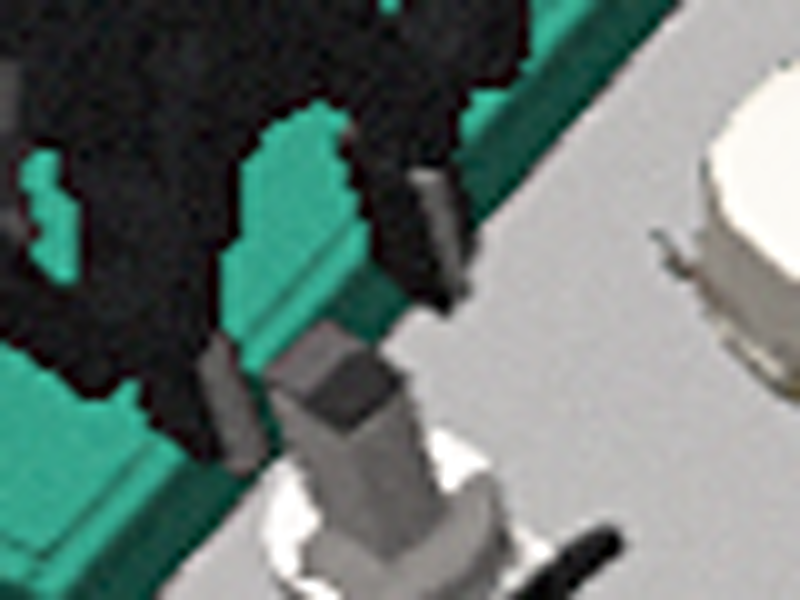

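```bash
python3 - <<'E'
from h import *
S=read_camera('scene'); s,M=st(); crop(S,(90,165,170,225),'s5.png'); im=cv2.imread('pics/s5.png')
p=s['eef_pos']
f=lambda q:tuple(int(v) for v in ((proj(S,q)-[90,165]+.5)*10-.5))
for e,col in((.017,(0,0,255)),(.010,(0,255,255))):
    for sg in(1,-1):
        q=[f(p+M[:,2]*e+M[:,1]*.02125*sg+M[:,0]*.011*t) for t in(-1,1)]
        cv2.line(im,q[0],q[1],col,1); cv2.circle(im,q[0],3,col,1); print(e,sg,q)
a=np.radians(-101); ex=np.array([np.cos(a),np.sin(a),0]);ey=np.array([-ex[1],ex[0],0])
pts=[f(np.array([.347,.3124,.1225])+ex*.012*sx+ey*.009*sy) for sx,sy in((1,1),(1,-1),(-1,-1),(-1,1))]
cv2.polylines(im,[np.array(pts)],True,(255,0,255),1)
cv2.imwrite('pics/s5.png',im)
E
```

```text
4.4 [0.3469 0.3124 0.1485] xyaw 79.01 zax [-2.e-04 -1.e-04 -1.e+00] F [ 0.1 -0.  -0.1] op 0.501
s5.png 10
0.017 1 [(452, 307), (372, 253)]
0.017 -1 [(281, 446), (201, 389)]
0.01 1 [(444, 282), (364, 229)]
0.01 -1 [(272, 422), (192, 365)]
```

View pics/s5.png

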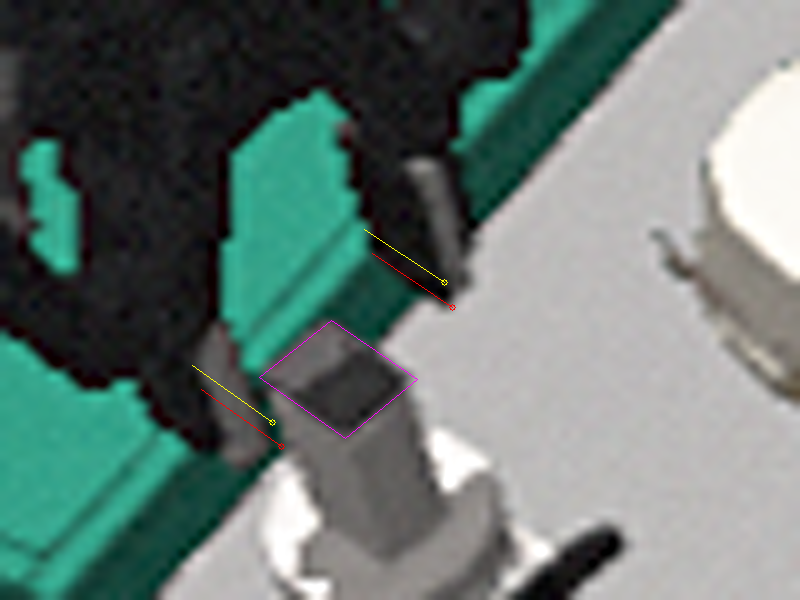

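```bash
python3 -m crank '[[0,-0.1,0,1.5,0,0,0],[0,0,0,1.5,0,0,0],[0,0,0,1.6,0,0,0],[0,0,0,0,0,0,0]]' 60
python3 - <<'E'
from h import *
S=read_camera('scene'); s,M=st(); crop(S,(90,165,170,225),'s6.png')
E
```

```text
time: 4.8
eef_pos: [0.3461, 0.311, 0.1016]
tcp_rot: [0.772, 0.636, -0.001, -0.0]
contact_force: [0.1, -0.3, -0.4]
opening: 0.501
4.85 [0.3467 0.3114 0.1027] xyaw 79.01 zax [-3.e-04 -2.e-04 -1.e+00] F [-0.7  0.4  0.2] op 0.501
s6.png 10
```

View pics/s6.png

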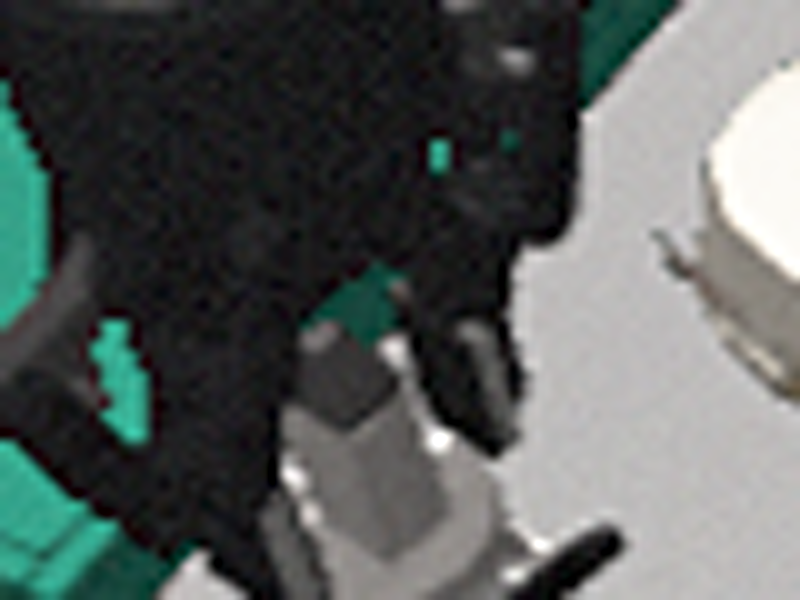

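```bash
python3 -m crank '[[0.4,0,0,0,0,0,0],[0.55,0,0,0,0,0,0],[0.7,0,0,0,0,0,0],[1,0,0,0,0,0,0],[1,0,0,0,0,0,0]]' 30;python3 -m crank '[[1,0,0,0,0,0,0],[1,0,0,0,0,0,0],[1,0,0,0,0,0,0]]' 70
python3 - <<'E'
from h import *
S=read_camera('scene'); s,M=st(); crop(S,(90,165,190,240),'s7.png');print(s['wrist_torque'])
E
```

```text
time: 5.35
eef_pos: [0.348, 0.312, 0.1039]
tcp_rot: [0.772, 0.636, 0.002, 0.0]
contact_force: [1.5, -0.4, 5.3]
opening: 0.206
time: 5.65
eef_pos: [0.348, 0.312, 0.1039]
tcp_rot: [0.772, 0.636, 0.002, 0.0]
contact_force: [0.9, -0.0, 7.3]
opening: 0.201
5.7 [0.348 0.312 0.104] xyaw 79.02 zax [ 0.003   0.0015 -1.    ] F [0.7 0.4 6.6] op 0.201
s7.png 8
[-0.13281141 -0.04243764  0.00439986]
```

View pics/s7.png

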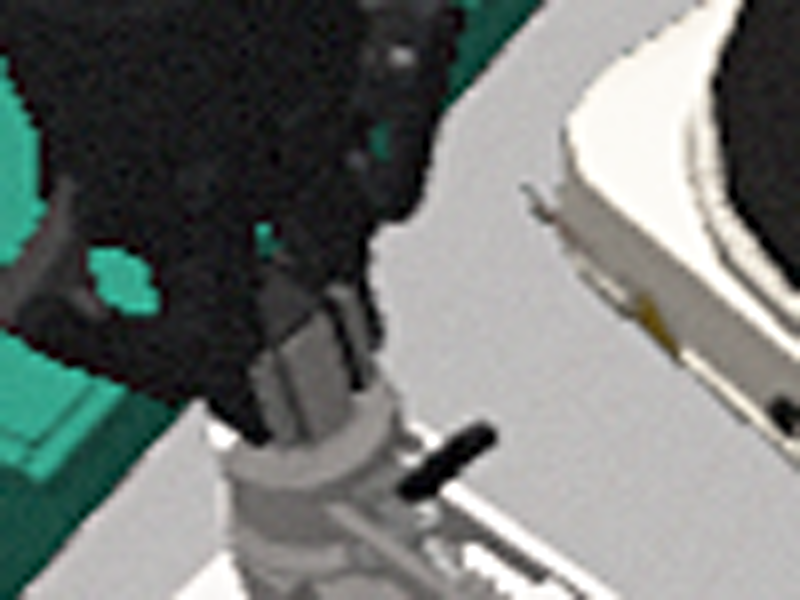

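```bash
python3 -m crank '[[1,0,0,-1,0,0,0],[1,0,0,-2,0,0,0],[1,0,0,-4,0,0,0],[1,0,0,-4,0,0,0],[1,0,0,-4,0,0,0]]'; python3 -m crank '[[1,0,0,0,0,0,0],[1,0,0,0,0,0,-8.5],[1,0,0,0,0,0,-8.5],[1,0,0,0,0,0,-8.5],[1,0,0,0,0,0,-8.5]]' 
python3 - <<'E'
from h import *
S=read_camera('scene'); s,M=st(); full(S,'s8.png')
E
```

```text
time: 6.2
eef_pos: [0.345, 0.3107, 0.2523]
tcp_rot: [0.772, 0.636, -0.002, -0.001]
contact_force: [1.6, 0.4, -3.8]
opening: 0.199
time: 6.7
eef_pos: [0.345, 0.3106, 0.2495]
tcp_rot: [0.549, 0.836, -0.002, -0.001]
contact_force: [-0.1, -0.3, -3.1]
opening: 0.198
6.75 [0.3451 0.3106 0.2496] xyaw 113.59 zax [-0.0048 -0.0023 -1.    ] F [-0.7  0.3 -3.2] op 0.203
s8.png 1
```

View pics/s8.png

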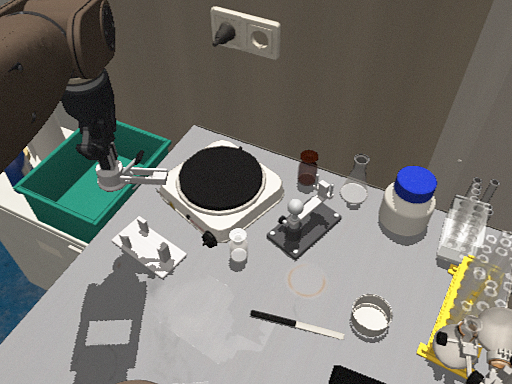

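```bash
python3 -m crank '[[1,0,0,0,0,0,-8.5],[1,0,0,0,0,0,-8.5],[1,0,0,0,0,0,-8.5],[1,0,0,0,0,0,-8.5],[1,0,0,0,0,0,-8.5]]'; python3 -m crank '[[1,0,0,0,0,0,-5.1],[1,-3.4,-3.1,0,0,0,0],[1,-3.4,-3.1,0,0,0,0],[1,-3.4,-3.1,0,0,0,0],[1,-3.4,-3.1,0,0,0,0]]' ; python3 -m crank '[[1,-3.4,-3.1,0,0,0,0],[1,-3,-3,0,0,0,0],[1,-2,-2,0,0,0,0],[1,0,0,0,0,0,0],[1,0,0,0,0,0,0]]'
python3 - <<'E'
from h import *
S=read_camera('scene'); s,M=st(); d=np.array([.5,.025,.2])-s['eef_pos'];print((M.T@d*100).round(2),s['wrist_torque']);crop(S,(230,130,390,250),'s9.png');T=read_camera('top');crop(T,(200,100,360,220),'t9.png')
E
```

```text
time: 7.25
eef_pos: [0.3453, 0.3107, 0.25]
tcp_rot: [0.21, 0.978, -0.001, -0.002]
contact_force: [1.0, 0.3, -2.3]
opening: 0.203
time: 7.75
eef_pos: [0.4329, 0.1477, 0.2503]
tcp_rot: [0.169, 0.986, -0.0, -0.002]
contact_force: [1.0, -0.4, -2.5]
opening: 0.201
time: 8.25
eef_pos: [0.485, 0.0449, 0.2504]
tcp_rot: [0.17, 0.985, 0.0, -0.002]
contact_force: [-0.3, 0.8, -3.2]
opening: 0.197
8.3 [0.4849 0.0455 0.2507] xyaw 160.53 zax [-0.0037  0.0011 -1.    ] F [-0.1  0.7 -3. ] op 0.201
[-2.12 -1.43  5.06] [0.00815111 0.08912467 0.01447039]
s9.png 5
t9.png 5
```

View pics/s9.png

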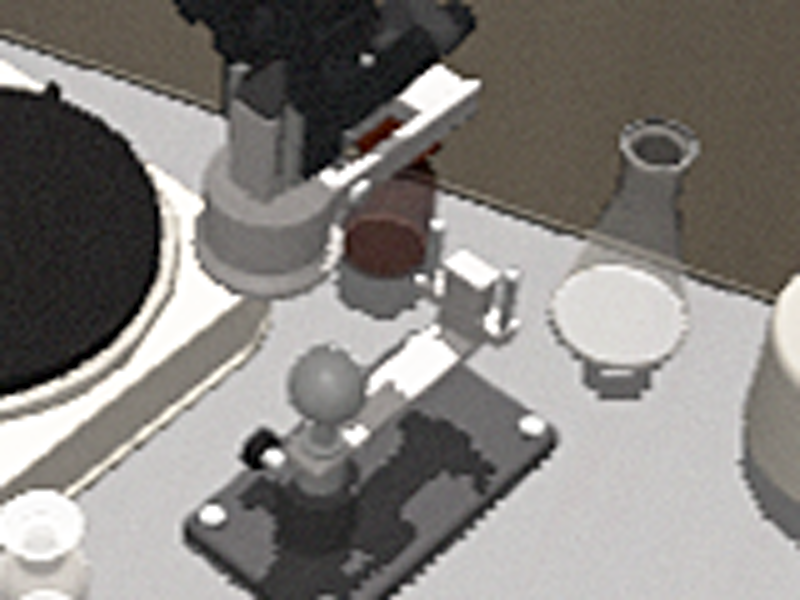

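View pics/t9.png

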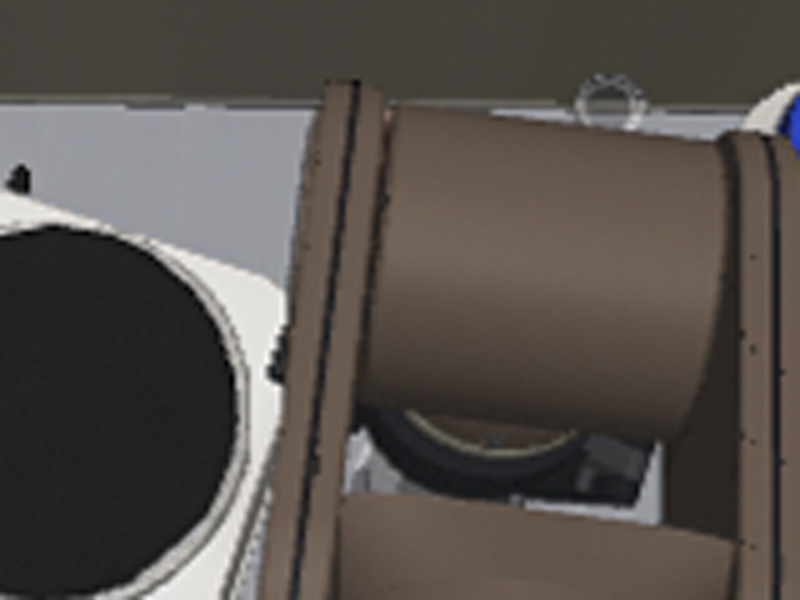

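```bash
python3 -m crank '[[1,-2.1,-1.4,0,0,0,-0.7],[1,0,0,1.5,0,0,0],[1,0,0,1.5,0,0,0],[1,0,0,0,0,0,0],[1,0,0,0,0,0,0]]'
cat > ov.py <<'E'
from h import *
import sys
def overlay(fn,bx=(240,140,340,215),ball=(.5,.025,.102),off=(0,0,-.052)):
    S=read_camera('scene'); s,M=st(); crop(S,bx,fn); im=cv2.imread('pics/'+fn);k=int(min(800/(bx[2]-bx[0]),600/(bx[3]-bx[1])))
    f=lambda q:[int(v) for v in ((proj(S,q)-np.array(bx[:2])+.5)*k-.5)]
    o=s['eef_pos']-M[:,2]*off[2]-M[:,0]*off[0]; ex=-M[:,0];ey=-M[:,1];ez=-M[:,2]; o=s['eef_pos']+ez*off[2]+ex*off[0]+ey*off[1]
    t=np.linspace(0,2*np.pi,60)
    for r,z,col in((.027,-.008,(0,0,255)),(.023,.026,(0,255,0))):
        cv2.polylines(im,[np.array([f(o+ez*z+r*(ex*np.cos(a)+ey*np.sin(a))) for a in t])],True,col,1)
    for z,col in((.016,(255,0,255)),(0,(255,0,0))): cv2.polylines(im,[np.array([f(o+ez*z+ex*x+ey*y) for x,y in((.02,.013),(.098,.013),(.098,-.013),(.02,-.013))])],True,col,1)
    b=np.array(ball)
    # ball silhouette
    n=b-S['cam_to_world'][:3,3]; n/=np.linalg.norm(n); u=np.cross(n,[0,0,1]);u/=np.linalg.norm(u);v=np.cross(n,u)
    cv2.polylines(im,[np.array([f(b+.016*(u*np.cos(a)+v*np.sin(a))) for a in t])],True,(0,255,255),1)
    cv2.imwrite('pics/'+fn,im); print('origin',o.round(4)); return S
if __name__=='__main__': overlay(sys.argv[1])
E
python3 ov.py s10.png
```

```text
time: 8.85
eef_pos: [0.5002, 0.0257, 0.221]
tcp_rot: [0.162, 0.987, 0.0, -0.001]
contact_force: [-0.4, -0.8, -3.9]
opening: 0.199
8.9 [0.5008 0.0255 0.222 ] xyaw 161.36 zax [-7.e-04  3.e-04 -1.e+00] F [ 1.3  0.6 -2.7] op 0.2
s10.png 8
origin [0.5008 0.0255 0.17  ]
```

View pics/s10.png

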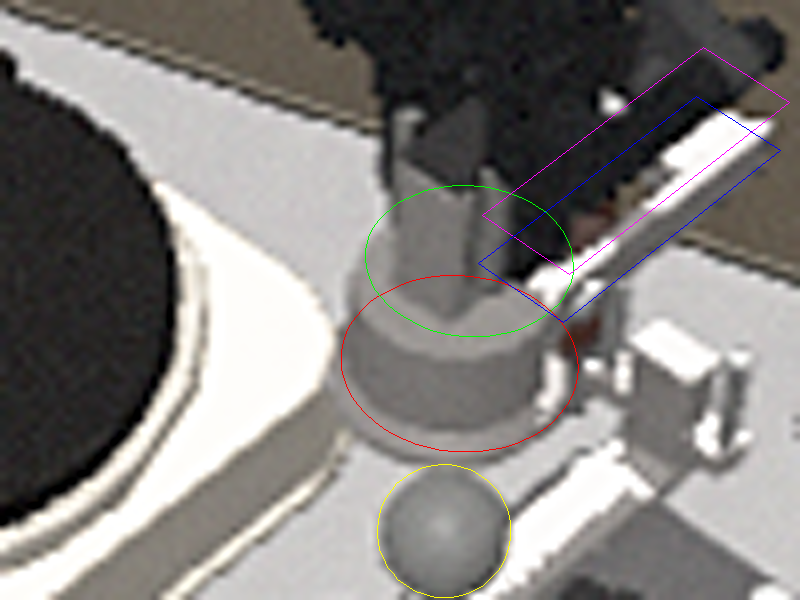

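```bash
python3 -m crank '[[1,-0.3,0,1.5,0,0,0],[1,0,0,1.5,0,0,0],[1,0,0,0.8,0,0,0],[1,0,0,0,0,0,0],[1,0,0,0,0,0,0]]'
python3 ov.py s11.png
```

```text
time: 9.4
eef_pos: [0.504, 0.0238, 0.1838]
tcp_rot: [0.162, 0.987, -0.0, -0.0]
contact_force: [0.7, 0.4, -3.1]
opening: 0.201
9.45 [0.5044 0.0237 0.1845] xyaw 161.31 zax [ 4.e-04 -1.e-04 -1.e+00] F [ 1.2 -0.4 -2.4] op 0.201
s11.png 8
origin [0.5044 0.0237 0.1325]
```

View pics/s11.png

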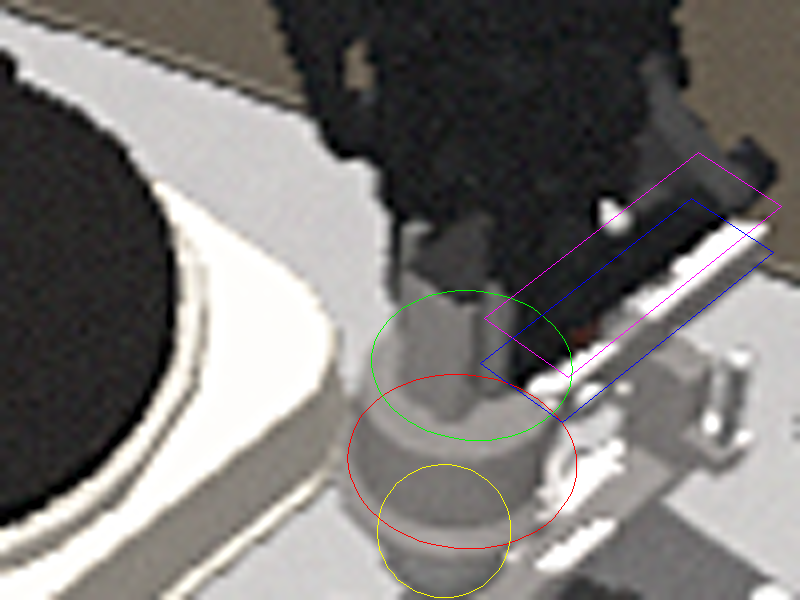

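```bash
python3 -m crank '[[1,0,0,0.5,0,0,0],[1,0,0,0.3,0,0,0],[1,0,0,0.2,0,0,0],[1,0,0,0,0,0,0],[1,0,0,0,0,0,0]]'
python3 ov.py s12.png; python3 -c "
from h import *
print(get_state()['wrist_torque'])"
```

```text
time: 9.95
eef_pos: [0.5041, 0.0238, 0.1743]
tcp_rot: [0.162, 0.987, -0.0, -0.0]
contact_force: [-0.5, 0.5, -2.8]
opening: 0.201
10.0 [0.5042 0.0238 0.1744] xyaw 161.31 zax [ 2.e-04 -0.e+00 -1.e+00] F [ 0.8  1.2 -2.8] op 0.197
s12.png 8
origin [0.5042 0.0238 0.1224]
[ 0.03522355  0.0773553  -0.02535455]
```

View pics/s12.png

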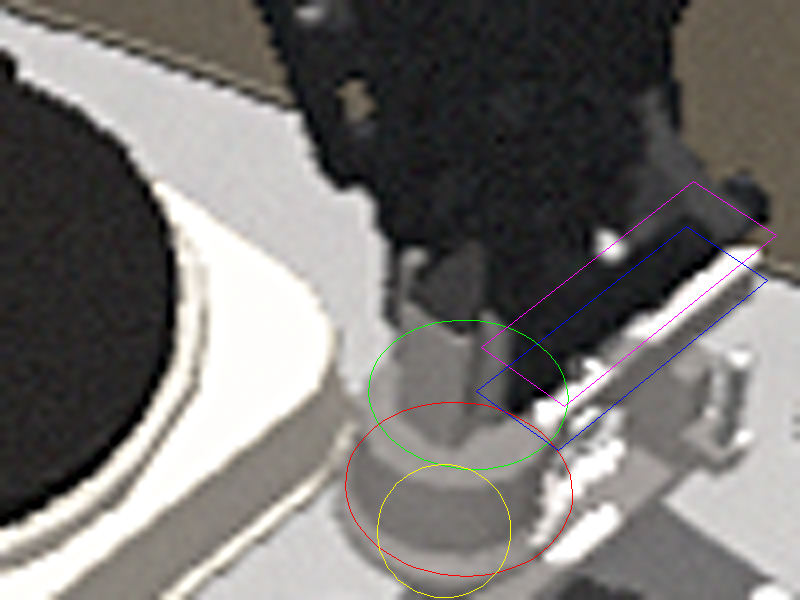

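```bash
for i in 1; do python3 -m crank '[[1,0,0,0.2,0,0,0],[1,0,0,0,0,0,0]]'; python3 -c "
from h import *
s,M=st();print(s['wrist_torque'].round(3))"; done; python3 -m crank '[[1,0,0,0.2,0,0,0],[1,0,0,0,0,0,0]]'; python3 -c "
from h import *
s,M=st();print(s['wrist_torque'].round(3))"
```

```text
time: 10.2
eef_pos: [0.504, 0.0238, 0.1721]
tcp_rot: [0.162, 0.987, -0.0, -0.0]
contact_force: [-0.6, 0.1, -3.4]
opening: 0.193
10.2 [0.504  0.0238 0.1721] xyaw 161.31 zax [-4.e-04  0.e+00 -1.e+00] F [-0.6  0.1 -3.4] op 0.193
[0.006 0.095 0.003]
time: 10.4
eef_pos: [0.5039, 0.0239, 0.17]
tcp_rot: [0.162, 0.987, -0.0, -0.0]
contact_force: [-1.6, -0.2, -3.9]
opening: 0.199
10.4 [0.5039 0.0239 0.17  ] xyaw 161.32 zax [-7.e-04  1.e-04 -1.e+00] F [-1.6 -0.2 -3.9] op 0.199
[-0.012  0.097 -0.016]
```

```bash
python3 -m crank '[[1,0,0,0.2,0,0,0],[1,0,0,0,0,0,0],[1,0,0,0,0,0,0]]'; python3 -m crank '[[1,0,0,0.2,0,0,0],[1,0,0,0,0,0,0],[1,0,0,0,0,0,0]]'; python3 -c "
from h import *
s,M=st();print(s['wrist_torque'].round(3))"
```

```text
time: 10.7
eef_pos: [0.5041, 0.0238, 0.1682]
tcp_rot: [0.162, 0.987, -0.0, -0.0]
contact_force: [-0.0, 0.1, -3.0]
opening: 0.202
time: 11.0
eef_pos: [0.5041, 0.0238, 0.1662]
tcp_rot: [0.162, 0.987, 0.0, -0.0]
contact_force: [0.3, 0.5, -4.4]
opening: 0.203
11.0 [0.5041 0.0238 0.1662] xyaw 161.31 zax [-2.e-04  0.e+00 -1.e+00] F [ 0.3  0.5 -4.4] op 0.203
[ 0.008  0.014 -0.013]
```

```bash
python3 -m crank '[[1,0,0,0.1,0,0,0],[1,0,0,0,0,0,0],[1,0,0,0,0,0,0]]'; python3 -c "
from h import *
s,M=st();print(s['wrist_torque'].round(3))";  python3 -m crank '[[1,0,0,0.1,0,0,0],[1,0,0,0,0,0,0],[1,0,0,0,0,0,0]]'; python3 -c "
from h import *
s,M=st();print(s['wrist_torque'].round(3))"
```

```text
time: 11.3
eef_pos: [0.5041, 0.0238, 0.1653]
tcp_rot: [0.162, 0.987, 0.0, -0.0]
contact_force: [0.1, 0.1, -4.4]
opening: 0.201
11.3 [0.5041 0.0238 0.1653] xyaw 161.31 zax [-0.  0. -1.] F [ 0.1  0.1 -4.4] op 0.201
[-0.022  0.044  0.005]
time: 11.6
eef_pos: [0.5041, 0.0238, 0.1643]
tcp_rot: [0.162, 0.987, -0.0, -0.0]
contact_force: [0.8, 0.5, -3.2]
opening: 0.202
11.6 [0.5041 0.0238 0.1643] xyaw 161.31 zax [-1.e-04  0.e+00 -1.e+00] F [ 0.8  0.5 -3.2] op 0.202
[0.017 0.008 0.003]
```

```bash
python3 -m crank '[[1,0,0,0.1,0,0,0],[1,0,0,0.1,0,0,0],[1,0,0,0,0,0,0]]'; python3 ov.py s13.png;python3 -c "
from h import *
s,M=st();print(s['wrist_torque'].round(3))"
```

```text
time: 11.9
eef_pos: [0.5045, 0.0238, 0.1634]
tcp_rot: [0.162, 0.987, -0.0, 0.0]
contact_force: [-2.0, 1.0, 2.9]
opening: 0.197
11.95 [0.5045 0.0238 0.1633] xyaw 161.32 zax [ 7.e-04 -1.e-04 -1.e+00] F [-2.4  0.4  3.2] op 0.199
s13.png 8
origin [0.5045 0.0238 0.1113]
11.95 [0.5045 0.0238 0.1633] xyaw 161.32 zax [ 7.e-04 -1.e-04 -1.e+00] F [-2.4  0.4  3.2] op 0.199
[0.059 0.473 0.032]
```

View pics/s13.png

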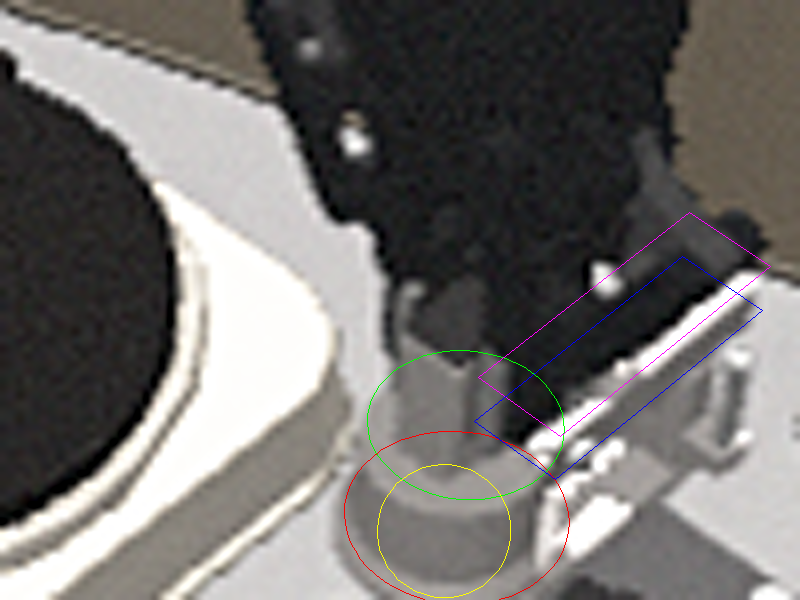

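```bash
python3 -m crank '[[1,0,0,-0.1,0,0,0],[1,0.15,0,0,0,0,0],[1,0,0,0,0,0,0]]'; python3 -c "
from h import *
s,M=st();print(s['wrist_torque'].round(3))"; python3 -m crank '[[1,0,0,0.1,0,0,0],[1,0,0,0,0,0,0],[1,0,0,0,0,0,0]]';python3 -c "
from h import *
s,M=st();print(s['wrist_torque'].round(3))"
```

```text
time: 12.25
eef_pos: [0.5031, 0.024, 0.1634]
tcp_rot: [0.162, 0.987, -0.0, 0.001]
contact_force: [1.2, -1.5, 0.3]
opening: 0.202
12.25 [0.5031 0.024  0.1634] xyaw 161.32 zax [ 1.8e-03 -9.0e-04 -1.0e+00] F [ 1.2 -1.5  0.3] op 0.202
[-0.194 -0.088  0.022]
time: 12.55
eef_pos: [0.5033, 0.024, 0.1631]
tcp_rot: [0.162, 0.987, -0.0, 0.001]
contact_force: [0.5, -2.1, 3.9]
opening: 0.198
12.55 [0.5033 0.024  0.1631] xyaw 161.32 zax [ 1.5e-03 -7.0e-04 -1.0e+00] F [ 0.5 -2.1  3.9] op 0.198
[-0.355  0.12  -0.022]
```

```bash
python3 -m crank '[[1,-0.04,-0.08,0,0,0,0],[1,0,0,0.05,0,0,0],[1,0,0,0,0,0,0]]'; python3 -c "
from h import *
s,M=st();print(s['wrist_torque'].round(3))"; python3 -m crank '[[1,0,0,0.1,0,0,0],[1,0,0,0,0,0,0],[1,0,0,0,0,0,0]]';python3 -c "
from h import *
s,M=st();print(s['wrist_torque'].round(3))"
```

```text
time: 12.85
eef_pos: [0.5033, 0.0236, 0.1623]
tcp_rot: [0.162, 0.987, 0.0, 0.001]
contact_force: [0.1, 0.6, 5.4]
opening: 0.199
12.85 [0.5033 0.0236 0.1623] xyaw 161.3 zax [ 1.3e-03  6.0e-04 -1.0e+00] F [0.1 0.6 5.4] op 0.199
[ 0.007  0.083 -0.039]
time: 13.15
eef_pos: [0.5033, 0.0236, 0.1612]
tcp_rot: [0.162, 0.987, 0.0, 0.001]
contact_force: [0.8, 0.1, 5.5]
opening: 0.198
13.15 [0.5033 0.0236 0.1612] xyaw 161.31 zax [ 1.3e-03  5.0e-04 -1.0e+00] F [0.8 0.1 5.5] op 0.198
[ 0.146 -0.049  0.013]
```

```bash
python3 -m crank '[[1,0,0,0.1,0,0,0],[1,0,0,0.1,0,0,0],[1,0,0,0,0,0,0]]'; python3 -m crank '[[1,0,0,0.1,0,0,0],[1,0,0,0,0,0,0]]';python3 -m crank '[[1,0,0,0.1,0,0,0],[1,0,0,0,0,0,0]]';python3 -c "
from h import *
s,M=st();print(s['wrist_torque'].round(3))"
```

```text
time: 13.45
eef_pos: [0.5032, 0.0236, 0.159]
tcp_rot: [0.162, 0.987, 0.0, 0.001]
contact_force: [2.2, 1.3, 3.6]
opening: 0.2
time: 13.65
eef_pos: [0.5032, 0.0236, 0.158]
tcp_rot: [0.162, 0.987, 0.0, 0.001]
contact_force: [0.8, 1.2, 3.7]
opening: 0.203
time: 13.85
eef_pos: [0.5032, 0.0235, 0.157]
tcp_rot: [0.162, 0.987, 0.0, 0.001]
contact_force: [2.3, 2.2, 4.3]
opening: 0.202
13.85 [0.5032 0.0235 0.157 ] xyaw 161.31 zax [ 1.2e-03  3.0e-04 -1.0e+00] F [2.3 2.2 4.3] op 0.202
[ 0.22  -0.33  -0.013]
```

```bash
python3 -m crank '[[1,-0.03,0.03,0.1,0,0,0],[1,0,0,0,0,0,0]]'; python3 -m crank '[[1,0,0,0.05,0,0,0],[1,0,0,0,0,0,0]]';python3 -m crank '[[1,0,0,0.05,0,0,0],[1,0,0,0,0,0,0]]';python3 -c "
from h import *
s,M=st();print(s['wrist_torque'].round(3))"
```

```text
time: 14.05
eef_pos: [0.5033, 0.0236, 0.1559]
tcp_rot: [0.162, 0.987, -0.0, 0.0]
contact_force: [1.9, 0.2, 4.4]
opening: 0.202
time: 14.25
eef_pos: [0.5033, 0.0235, 0.1554]
tcp_rot: [0.162, 0.987, -0.0, 0.0]
contact_force: [1.6, 0.2, 5.2]
opening: 0.198
time: 14.45
eef_pos: [0.5033, 0.0236, 0.1553]
tcp_rot: [0.162, 0.987, -0.0, -0.0]
contact_force: [-0.5, 1.4, 6.5]
opening: 0.198
14.45 [0.5033 0.0236 0.1553] xyaw 161.31 zax [-0.e+00 -1.e-04 -1.e+00] F [-0.5  1.4  6.5] op 0.198
[ 0.049  0.02  -0.026]
```

```bash
python3 -m crank '[[1,0,0,0.05,0,0,0],[1,0,0,0,0,0,0]]'; python3 -m crank '[[1,0,0,0.05,0,0,0],[1,0,0,0,0,0,0]]';python3 -c "
from h import *
s,M=st();print(s['wrist_torque'].round(3))"
```

```text
time: 14.65
eef_pos: [0.5034, 0.0236, 0.1552]
tcp_rot: [0.162, 0.987, -0.0, -0.0]
contact_force: [-0.3, 1.1, 8.1]
opening: 0.2
time: 14.85
eef_pos: [0.5034, 0.0236, 0.1552]
tcp_rot: [0.162, 0.987, -0.0, -0.0]
contact_force: [-1.7, 0.7, 10.4]
opening: 0.203
14.85 [0.5034 0.0236 0.1552] xyaw 161.32 zax [-2.e-04 -1.e-04 -1.e+00] F [-1.7  0.7 10.4] op 0.203
[ 0.146  0.316 -0.012]
```

```bash
python3 -m crank '[[1,0,0,0.08,0,0,0],[1,0,0,0,0,0,0],[1,0,0,0,0,0,0],[1,0,0,0,0,0,0]]'; python3 ov.py s14.png; python3 -c "
from h import *
print([ (d['location'],d['p']) for t in ('lever_pad','coupler','socket_ring') for d in place_of(t,'scene')])"
```

```text
time: 15.25
eef_pos: [0.5034, 0.0236, 0.1551]
tcp_rot: [0.162, 0.987, -0.0, -0.0]
contact_force: [-3.5, 0.9, 13.6]
opening: 0.197
15.3 [0.5034 0.0236 0.1551] xyaw 161.33 zax [-4.e-04 -2.e-04 -1.e+00] F [-3.   1.3 13.7] op 0.202
s14.png 8
origin [0.5034 0.0236 0.1031]
[([318.3, 168.1], 0.56), ([292.3, 206.2], 0.72)]
```

View pics/s14.png

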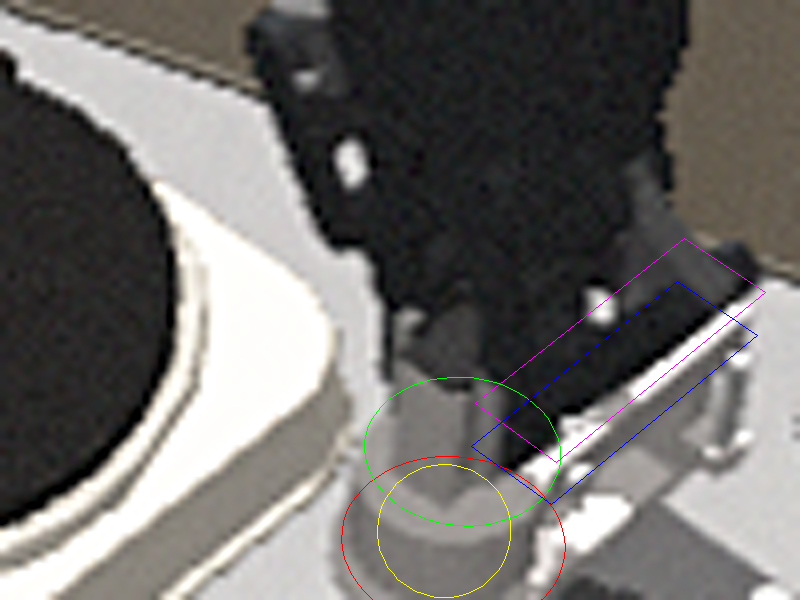

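```bash
python3 -m crank '[[1,0,0,-0.2,0,0,0],[1,0,0,0,0,0,0],[0.3,0,0,0,0,0,0],[0,0,0,0,0,0,0],[0,0,0,0,0,0,0]]'; python3 -m crank '[[0,0,0,-1,0,0,0],[0,0,0,-2,0,0,0],[0,0,0,-4,0,0,0],[0,0,0,-4,0,0,0],[0,0,0,-1,0,0,0]]';  python3 ov.py s15.png; python3 -c "
from h import *
full(read_camera('scene'),'s16.png')
T=read_camera('top');crop(T,(220,120,350,220),'t16.png')
print([ (d['location'],d['p']) for t in ('lever_pad','coupler','handle') for d in place_of(t,'scene')])"
```

```text
time: 15.95
eef_pos: [0.5021, 0.0237, 0.1537]
tcp_rot: [0.162, 0.987, -0.0, -0.002]
contact_force: [-0.1, -1.1, 0.5]
opening: 0.502
time: 16.45
eef_pos: [0.5054, 0.0233, 0.2814]
tcp_rot: [0.162, 0.987, 0.0, 0.005]
contact_force: [0.4, -0.3, 0.6]
opening: 0.495
16.5 [0.5053 0.0233 0.2809] xyaw 161.32 zax [ 0.0092 -0.0015 -1.    ] F [0.7 0.5 1. ] op 0.499
s15.png 8
origin [0.5057 0.0232 0.2289]
s16.png 1
t16.png 6
[([316.7, 167.8], 0.69), ([237.6, 259.5], 0.61), ([294.2, 205.5], 0.6), ([352.2, 193.6], 0.39), ([293.3, 191.2], 0.75)]
```

View pics/s15.png

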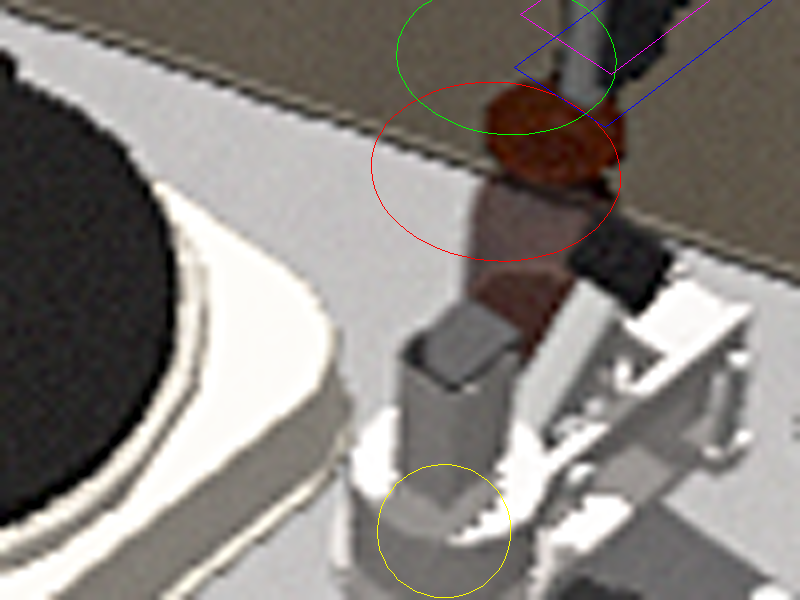

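View pics/t16.png

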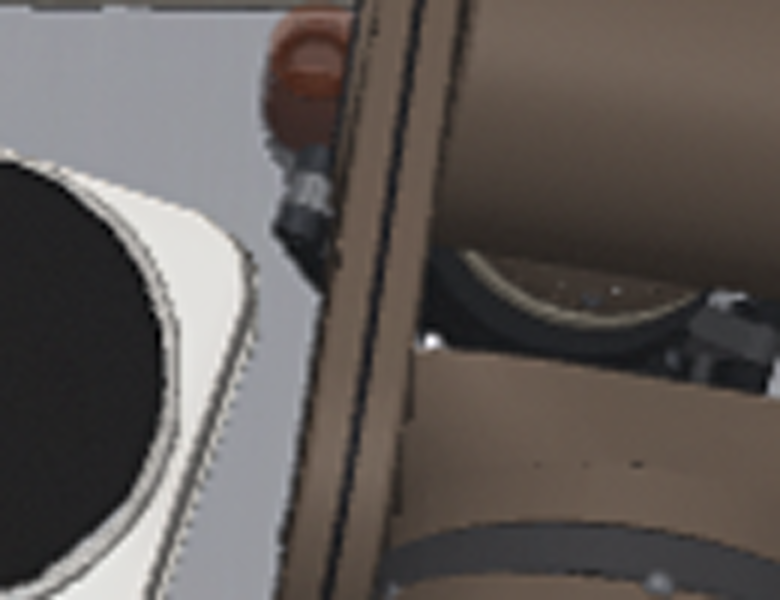

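```bash
python3 - <<'E'
from h import *
S=read_camera('scene')
a=np.radians(-18.7);ex=np.array([np.cos(a),np.sin(a),0]);ey=np.array([-ex[1],ex[0],0]);o=np.array([.5034,.0236,.1031])
k=lambda p:((np.array(p)-[240,140]+.5)*8-.5).round()
for n,x,y,z in(('pad',.053,0,.056),('captop+x+y',.012,.009,.0705),('cap+x-y',.012,-.009,.0705),('cap-x-y',-.012,-.009,.0705),('cap-x+y',-.012,.009,.0705),('end -y top',.098,-.013,.016),('end+y top',.098,.013,.016)):
    print(n,k(proj(S,o+ex*x+ey*y+[0,0,z])))
st()
E
```

```text
pad [622. 247.]
captop+x+y [481. 275.]
cap+x-y [540. 316.]
cap-x-y [469. 372.]
cap-x+y [410. 330.]
end -y top [766. 293.]
end+y top [685. 238.]
16.8 [0.5022 0.0237 0.2727] xyaw 161.31 zax [-4.2e-03  6.0e-04 -1.0e+00] F [-0.8  0.4 -0.1] op 0.5
```

```bash
python3 -m crank '[[1,-2.7,0,0,0,0,0],[1,-2.7,0,0,0,0,0],[1,0,0,2,0,0,0],[1,0,0,2,0,0,0],[1,0,0,2,0,0,0]]' 60; python3 -m crank '[[1,0,0,1.5,0,0,0],[1,0,0,0,0,0,0],[1,0,0,0,0,0,0],[1,0,0,0,0,0,0]]';python3 ov.py s17.png
```

```text
time: 17.3
eef_pos: [0.5537, 0.0063, 0.2125]
tcp_rot: [0.162, 0.987, 0.0, -0.002]
contact_force: [-0.1, -0.5, 0.3]
opening: -0.003
time: 17.7
eef_pos: [0.555, 0.0062, 0.2012]
tcp_rot: [0.162, 0.987, -0.0, 0.001]
contact_force: [-0.4, -0.6, 0.9]
opening: -0.0
17.75 [0.5551 0.0062 0.2015] xyaw 161.32 zax [ 2.4e-03 -4.0e-04 -1.0e+00] F [-0.1  0.8  1.2] op 0.0
s17.png 8
origin [0.5553 0.0062 0.1495]
```

View pics/s17.png

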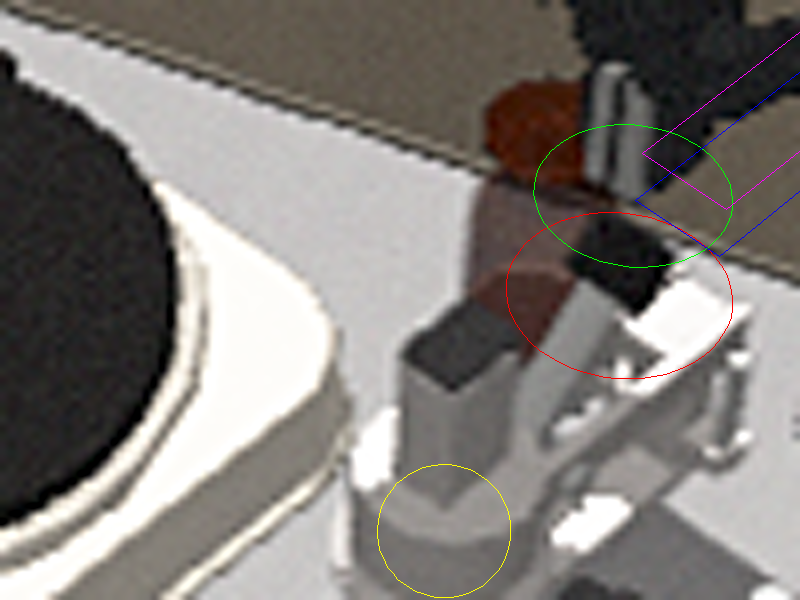

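```bash
python3 -m crank '[[1,0,0.15,0.8,0,0,0],[1,0,0,0.8,0,0,0],[1,0,0,0,0,0,0]]'; python3 -m crank '[[1,-0.4,0,0.4,0,0,0],[1,-0.4,0,0.4,0,0,0],[1,0,0,0,0,0,0]]';python3 ov.py s18.png
```

```text
time: 18.05
eef_pos: [0.5538, 0.0079, 0.1823]
tcp_rot: [0.162, 0.987, -0.0, -0.002]
contact_force: [-0.4, -0.7, -0.3]
opening: 0.003
time: 18.35
eef_pos: [0.5634, 0.0048, 0.1764]
tcp_rot: [0.162, 0.987, -0.0, 0.001]
contact_force: [1.3, -0.7, 1.3]
opening: 0.002
18.4 [0.5634 0.0048 0.1764] xyaw 161.3 zax [ 2.e-03 -4.e-04 -1.e+00] F [ 0.2 -0.   0.4] op -0.001
s18.png 8
origin [0.5635 0.0048 0.1244]
```

View pics/s18.png

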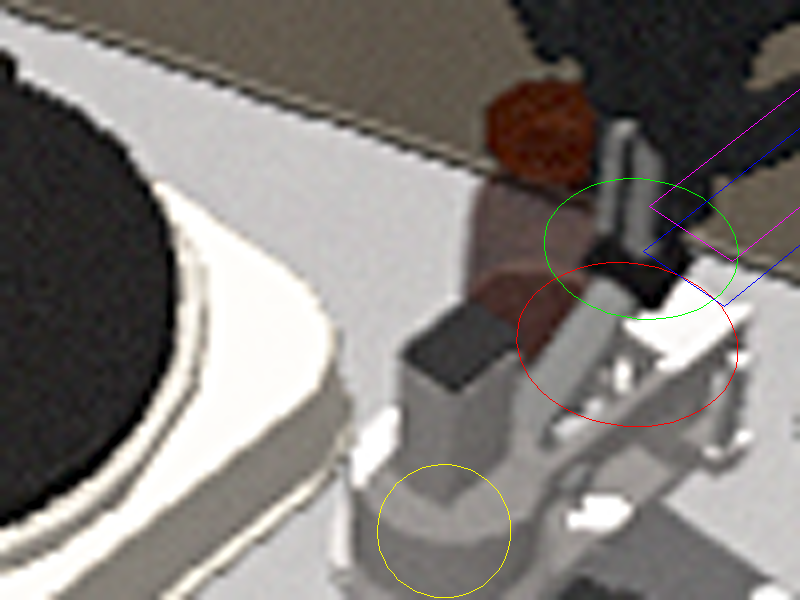

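```bash
python3 -m crank '[[1,-0.4,0,0.35,0,0,0],[1,-0.4,0,0.35,0,0,0],[1,-0.35,0,0.4,0,0,0],[1,-0.35,0,0.4,0,0,0]]';python3 ov.py s19.png
```

```text
time: 18.8
eef_pos: [0.5772, 0.0001, 0.1609]
tcp_rot: [0.162, 0.987, -0.0, 0.0]
contact_force: [-0.9, -1.2, 4.1]
opening: -0.001
18.85 [ 5.773e-01 -1.000e-04  1.601e-01] xyaw 161.3 zax [ 7.e-04 -4.e-04 -1.e+00] F [ 1.5 -1.3  3.7] op 0.0
s19.png 8
origin [ 5.774e-01 -1.000e-04  1.081e-01]
```

View pics/s19.png

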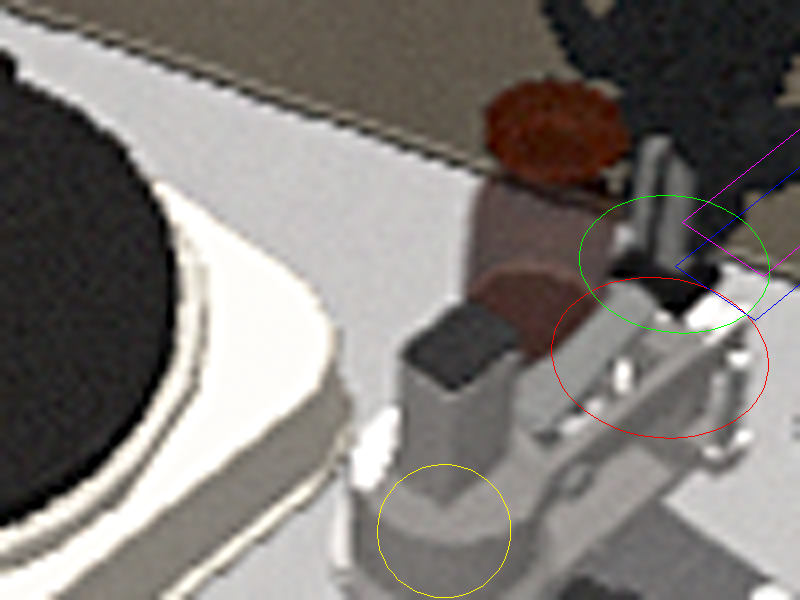

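```bash
python3 -m crank '[[1,-0.25,0,0.5,0,0,0],[1,-0.15,0,0.5,0,0,0],[1,0,0,0.4,0,0,0],[1,0,0,0,0,0,0]]'; python3 -m crank '[[1,0,0,0.2,0,0,0],[1,0,0,0,0,0,0]]';python3 -m crank '[[1,0,0,0.1,0,0,0],[1,0,0,0,0,0,0]]'; python3 ov.py s20.png
```

```text
time: 19.25
eef_pos: [0.5807, -0.001, 0.1467]
tcp_rot: [0.162, 0.987, 0.0, 0.0]
contact_force: [2.5, -1.4, 2.4]
opening: 0.008
time: 19.45
eef_pos: [0.5805, -0.0008, 0.1449]
tcp_rot: [0.162, 0.987, 0.0, 0.0]
contact_force: [2.0, -0.6, 3.1]
opening: -0.003
time: 19.65
eef_pos: [0.5804, -0.0009, 0.144]
tcp_rot: [0.162, 0.987, 0.0, 0.0]
contact_force: [2.9, -0.7, 4.1]
opening: -0.002
19.7 [ 0.5804 -0.0009  0.1441] xyaw 161.31 zax [ 2.e-04  1.e-04 -1.e+00] F [ 3.6 -0.2  3.8] op -0.002
s20.png 8
origin [ 0.5804 -0.0009  0.0921]
```

View pics/s20.png

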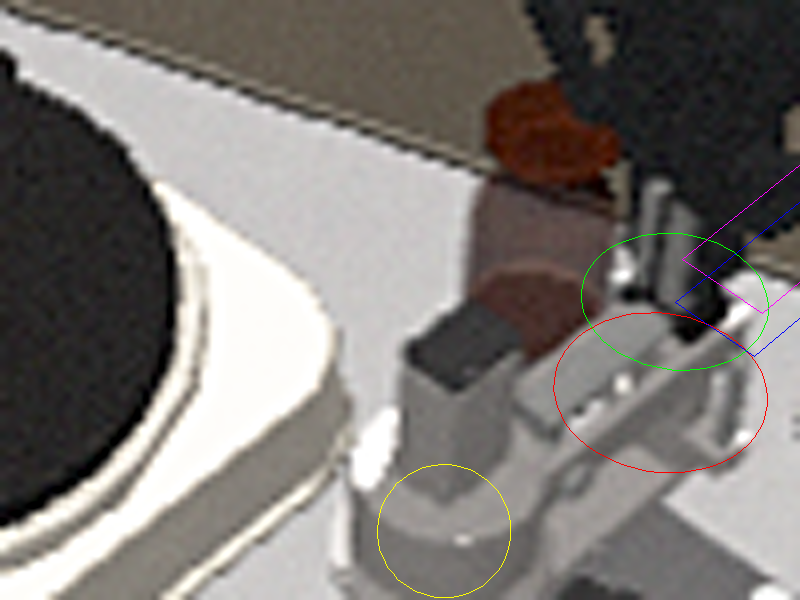

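Nearly down; pressing on to the hard stop.

```bash
python3 -m crank '[[1,0,0,0.1,0,0,0],[1,0,0,0,0,0,0]]';python3 -m crank '[[1,0,0,0.1,0,0,0],[1,0,0,0,0,0,0]]';python3 -m crank '[[1,0,0,0.1,0,0,0],[1,0,0,0,0,0,0]]'
```

```text
time: 19.9
eef_pos: [0.5804, -0.0009, 0.143]
tcp_rot: [0.162, 0.987, 0.0, 0.0]
contact_force: [2.6, -1.6, 4.3]
opening: -0.002
time: 20.1
eef_pos: [0.5806, -0.0009, 0.1421]
tcp_rot: [0.162, 0.987, 0.0, 0.0]
contact_force: [4.0, -0.9, 4.1]
opening: 0.004
time: 20.3
eef_pos: [0.5807, -0.001, 0.1419]
tcp_rot: [0.162, 0.987, -0.0, 0.0]
contact_force: [2.4, -0.9, 7.2]
opening: 0.003
```

```bash
python3 -m crank '[[1,0,0,0.1,0,0,0],[1,0,0,0,0,0,0]]';python3 -m crank '[[1,0,0,0.1,0,0,0],[1,0,0,0,0,0,0],[1,0,0,0,0,0,0]]'
```

```text
time: 20.5
eef_pos: [0.5808, -0.0009, 0.1417]
tcp_rot: [0.162, 0.987, -0.0, 0.0]
contact_force: [0.7, -0.7, 10.4]
opening: 0.003
time: 20.8
eef_pos: [0.5808, -0.0009, 0.1415]
tcp_rot: [0.162, 0.987, -0.0, 0.0]
contact_force: [-1.4, -0.3, 14.4]
opening: -0.002
```

```bash
python3 -m crank '[[1,0,0,-0.3,0,0,0],[1,0,0,-2,0,0,0],[1,0,0,-4,0,0,0],[1,0,0,-4,0,0,0],[1,0,0,-4,0,0,0]]';python3 -m crank '[[1,4,0,-2,0,0,0],[1,4,0,0,0,0,0],[1,4,0,0,0,0,0],[1,0,0,0,0,0,0]]'; python3 ov.py s21.png; python3 -c "
from h import *
full(read_camera('scene'),'s22.png')"
```

```text
time: 21.3
eef_pos: [0.5779, -0.0002, 0.2803]
tcp_rot: [0.162, 0.987, 0.0, -0.004]
contact_force: [0.2, -0.4, 0.3]
opening: -0.002
time: 21.7
eef_pos: [0.4612, 0.0394, 0.2986]
tcp_rot: [0.161, 0.987, 0.0, -0.005]
contact_force: [0.1, -1.1, -0.1]
opening: 0.001
21.75 [0.4635 0.0387 0.2994] xyaw 161.39 zax [-0.0062  0.0012 -1.    ] F [ 0.   0.1 -0.9] op -0.003
s21.png 8
origin [0.4632 0.0387 0.2474]
s22.png 1
```

View pics/s21.png

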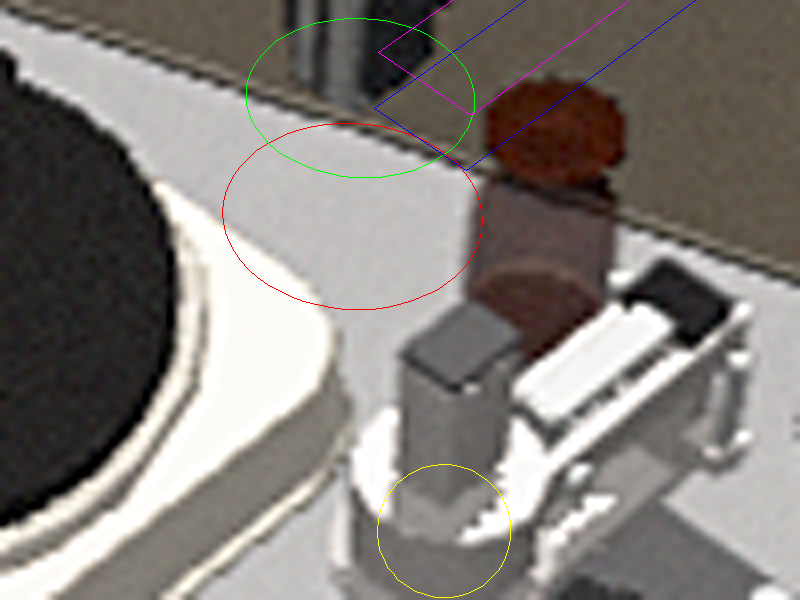

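View pics/s22.png

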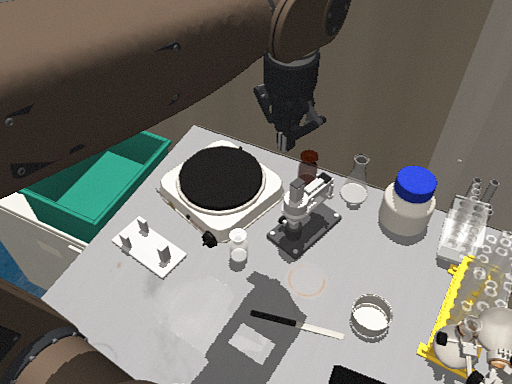

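```bash
python3 -m crank '[[1,0,0,0,0,0,0],[1,0,0,0,0,0,0]]'; python3 -c "
from h import *
print(sign_off())"
```

```text
time: 22.0
eef_pos: [0.4673, 0.0372, 0.3014]
tcp_rot: [0.163, 0.987, -0.0, -0.001]
contact_force: [0.0, -0.4, 0.9]
opening: 0.002
the job is handed in; nothing more can be done
None
```

The quick-release arm is locked onto the ball of the post stand, and I handed the job in at about 22 s of the 67 s allowed. The hand-in gave no verdict, so what follows is from my own checks.

- **Taking it off:** I gripped the upright handle and lifted the arm off the parking stand. The wrist then read about 3 N, which matches the arm's weight.
- **Seating the socket:** The ring resisted with about 8 N over roughly 8 mm of travel. The socket then met a hard stop, and I pushed it to about 17 N in total. The tool stayed level and the lever was still up.
- **Locking the lever:** I let go and pressed the thumb pad down along its arc with closed fingertips. It reached a hard stop at about 14 N, about 22 mm above the arm's origin, as specified for fully down.
- **Last picture:** The lever lies flat on the arm, the arm's far end is between the pins, and the glassware is where it started. The gripper was clear of everything.

**Checks that disagreed:**
- At the parking stand the two cameras differed by about 12 mm. I went by the scene camera, because the closed fingertips matched it there to about 1 pixel.
- At the post, my predicted arm position was 1.5 to 3 pixels off the picture. I did the final alignment by force instead.
- The first touch on the ball came with about 2.4 N of sideways force, so I shifted the arm roughly 1 to 2 mm and continued.

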